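# Dry-clamp a walnut wear cap onto a stop block with a one-hand ratchet clamp

## Task

Stand the dark walnut cap between the light beech block and the clamp's far jaw, flat on the bench and in line with the block so that it covers the block's end with the sides flush. Then pump the one-hand clamp's trigger (do not push the far jaw along by hand) until the jaws grip block and cap with the seam between them closed, firmly but without crushing the wood. Finish while still squeezing the trigger so that the pressure stays on, with the clamp lying on the bench, and leave the other tools alone.

Things in the scene. Friction and masses are not known exactly. Their poses are not given: they have to be found in the camera images.
- clamp: grey one-hand bar clamp with black trigger and pads, loose, lying on its side, 31 mm high, 0.43 kg. Origin on the bench under the bar, 6 mm behind the near pad's face. +y: along the bar to the far jaw; +x: the side to which both jaws reach (96 mm). Housing and near jaw: x -16 to 96, y -52 to 0 mm; grip: x -113 to -16, y -50 to -26 mm; bar 6 mm wide, tail to y -62 mm, further as the jaws close
- squeeze (a point): point midway between the grip's back and the released trigger's front, 16 mm over the bench, at clamp x -62, y -18 mm. Squeeze along clamp y: one finger behind the grip (-y side), one in front of the trigger (+y side), nothing else within 35 mm. Span 64 mm released, 42 mm squeezed; both parts reach 29 mm high. The clamp slides under the squeeze (the grip moves less than the trigger), so centre the open hand on this point again to let the trigger fully back
- trigger_hinge (a joint): trigger angle, rad: 0 released, 0.22 at its stop; a spring of 3 to 5 N at the squeeze point returns it. A full stroke draws the far jaw in by 9.6 mm (the first maybe less; teeth 4.8 mm apart); let it fully back between strokes. Once the jaws meet the work it stops short of 0.22 and the jaw force is about 2.5 x (squeeze - 5 N): squeeze with 20 to 35 N; over 40 N may crush
- trigger: black finger blade of the trigger, 78 x 14 x 26 mm, in front of the grip at clamp x -100 to -20 mm; its origin lies on the trigger's hinge, at clamp x 40, y -12 mm
- bar_slide (a joint): how far the bar with the far jaw has been drawn in, m, 0 to 0.05; the opening between the pad faces is 0.140 minus this value. It slides against 3 N of friction and the ratchet keeps it from backing out, but for up to one tooth of play
- far_jaw: steel bar with the grey far jaw at its +y end, black rubber pad facing the near jaw; origin on the middle of the bar, 16 mm above the bench; axes as the clamp's. The jaw is 31 mm high and 26 mm thick along the bar
- far_face (a point): middle of the far jaw's pad face (50 mm wide, 26 mm high), 16 mm above the bench, 66 mm to clamp +x of the bar's middle
- near_face (a point): middle of the near jaw's black rubber pad face (50 mm wide, 26 mm high), 16 mm above the bench, at clamp x 66, y 6 mm
- block: light beech block, 55 x 80 x 32 mm (x, y, z), 0.12 kg, loose between the jaws, its 80 mm (its y axis) along the bar, its -y end close to the near pad, about 35 mm clear of the bar; origin at the middle of its underside. The cap belongs on its +y end, towards the far jaw
- cap: dark walnut end cap, 55 x 20 x 32 mm (x, y, z), 0.026 kg, standing loose on the robot's left; origin at the middle of its underside. A 55 x 32 mm face (either one) goes against the block's end, its 55 mm along the block's 55 mm; its centre is then 50 mm from the block's origin along the block's +y. Take it across its 55 mm
- caliper: steel caliper, a bystander on the right
- try_square: try square, a bystander at the back left
- wax_tin: small round tin, 56 mm wide, a bystander behind the clamp
Mind the look-alikes: they are no part of the job. Of the things shaped like the cap, the walnut one is meant. Of the things shaped like the block, the beech one is meant.

How it is judged:
On the way, in this order (a step that is already met when the one before it is completed fails the run):
1. the cap stands free on the bench between block and far jaw, in line with the block (6 mm), within 20 mm of its end, and the jaws are not yet closed (x of cap in the frame of block between -0.006 and 0.006 m and height (world z) of each of cap, block below 0.004 m and angle between each of cap, block's own z axis and vertical below 0.06 rad and y of cap in the frame of block between 0.047 and 0.07 m and angle between the y axis of cap and the y axis of block, either way round below 0.15 rad and contact force between the fingers and cap below 0.3 N and contact force between far_jaw and cap below 1 N), for 0.2 s.
2. a stroke of the trigger: squeezed by the fingers (value of joint trigger_hinge above 0.17 rad and contact force between the fingers and trigger above 3 N), for 0.05 s.
3. the trigger is let back (value of joint trigger_hinge below 0.06 rad), for 0.05 s.
4. the squeezed trigger presses the far jaw on the cap (contact force between far_jaw and cap above 6 N and contact force between the fingers and trigger above 4 N), for 0.3 s.
At the end, for the whole second after the job is handed in: Fingers squeeze the trigger (over 4 N); far jaw, cap, block and near jaw press on one another with over 6 N; cap and block flat on the bench, seam closed within 2.5 mm, sides flush within 6 mm, square within 0.06 rad; clamp lying on the bench (all of step 4 and x of cap in the frame of block between -0.006 and 0.006 m and height (world z) of each of cap, block below 0.004 m and angle between each of cap, block's own z axis and vertical below 0.06 rad and y of cap in the frame of block between 0.0475 and 0.0525 m and angle between the y axis of cap and the y axis of block, either way round below 0.06 rad and contact force between each of cap, clamp and block above 6 N and angle between clamp's own z axis and vertical below 0.1 rad and height (world z) of clamp below 0.01 m); the arm keeps its last pose, push and grip.
It fails at once if the wood is crushed: over 100 N between far jaw and cap, or near jaw and block (contact force between far_jaw and cap above 100 N or contact force between clamp and block above 100 N).
It fails at once if the far jaw or bar is pushed by hand (over 2.8 N) (contact force between the fingers and far_jaw above 2.8 N).
It fails at once if another tool is moved more than 20 mm (distance of any of caliper, try_square, wax_tin from where it was at the start of the episode above 0.02 m).
It also fails if it takes over 54 s, if anything falls off the work surface, if the arm or the gripper's body presses on something with over 40 N, if the wrist force passes 120 N, or if a joint passes its speed limit or range.

## Robot

A 6-joint arm with a two-finger parallel gripper is mounted at the origin on a cart in front of the work surface, level with it; the furniture and walls round the work are solid. World frame = base frame: x ahead of the robot, y to its left, z up, the work surface at z = 0. Lengths are in m, angles in rad, forces in N, time in s.
With the tool pointing down it reaches from about 0.375 to 0.925 m from the base axis. Payload 5.7 kg.
Tool frame: the origin (TCP) lies between the finger pads; the fingertips stand 19 mm ahead of it and the grasp point (between the pads) is the TCP (r.finger_overhang is the distance from the TCP to the fingertips, in m); y points along the fingers, z is the direction in which the jaws open and shut, and the axes are right-handed (so a half turn about y gives the same grasp; the last joint's range is limited). The gripper opens to 85 mm and grips with 20 to 120 N. Pads are 22 mm wide; open, the fingers measure 114 mm over their backs; the gripper's body (76 mm by 85 mm) begins 54 mm behind the grasp point. The pads swing forward as they close: fully open they stand 13 mm farther back than shut.
Start: joints at [-1.215, 0.359, 1.51, -0, 1.272, -0.115], TCP at [0.272, -0.535, 0.223] pointing down, gripper open.
Joint ranges: [-2.97, 2.97], [-1.01, 2.36], [0.21, 2.38], [-0.96, 4.11], [0.2, 2.71], [-2.98, 2.98]. Speed limits (rad/s): [2.39, 2.39, 3.14, 3.14, 3.14, 3.14].

## Interface

Orientations are given as a unit quaternion [x, y, z, w].
In Python, from bench import r gives the robot as it stands.
- The arm moves only by the shell command python3 -m creep 'ROWS'. ROWS is JSON, a list of rows, each an object of numbers: "grip": the opening, from 0 (shut) to 1 (fully open); "tx", "ty", "tz": the shift along the tool's x, y, z in m; "yaw": the turn about the tool's y in degrees. A call has 1 to 12 rows; each row shifts and turns the commanded pose from where the row before left it, along the tool's axes as they then stand; what a row does not reach is not made up. A row lasts 1/8 s, in which the tool goes at most 62.5 mm and 10.7 degrees, less where a joint would pass 70% of its speed; a pose out of reach is approached as far as the arm can. A call is refused whole if a number of a shift passes 0.0625 or a number of a turn 10.7, either way. A call with a gripper value outside its range is refused whole. The fingers move at their own pace and stop on an object; the grip force is fixed at half the most. Time passes only in rows, so rows that do not move let the fingers close. It gives the time, the measured TCP pose, the force and the opening at its end, in the units of the state.
- r.state(): the state, without advancing time (a new reading comes with each control period).
- r.camera(name): name is "scene" or "top"; returns (picture, depth): 420x560x3 uint8, red, green, blue; 420x560 float32, m along the optical axis (not along the pixel's ray), 0 where there is no reading.
- r.get_calibration(name): a dict with "fovy" (degrees; the focal length in pixels is half the picture's height over the tangent of half this angle, whatever the lens; pixels are square), "cx", "cy" (the principal point, pixels), "k1" (the pictures are not rectified: a ray, as slopes to the right and down, at radius r is drawn at 1 + k1 r^2 times it, then the intrinsics apply), "R" (3x3) and "t" (3): a world point X has camera coordinates R X + t. Camera axes: x right, y down, z forward; pixel columns grow to the right and rows downward; lengths in m; the calibration is good to about 2 mm. A picture is of the moment at which its call begins. get_calibration takes no time and is no camera call.
- r.sign_off(): hands the job in, once; it reports no verdict.
The state is a dict: "time_s": time; "q": joint angles; "joint_velocities": joint speeds; "effort": joint torques, N m; "eef_pos": TCP position; "orientation": TCP orientation; "ft_force": force on the tool from outside, world axes, zero at the start; "wrist_torque": the same for the moment, N m; "opening": opening from 0.0 (shut) to 1.0 (fully open).
Only numpy, scipy, OpenCV 4.12 (cv2) and the standard library are available. Lean on these libraries where they do the work, as an engineer would, in place of code of your own. Each camera call takes 0.05 s, during which the arm holds its last target.

## Working session

There is one attempt and no reset: what is moved stays moved. The work goes in short steps, Python scripts to look and compute and a shell command to move; the robot and the scene stay as the last step left them, time stands still between calls to the robot, and variables do not carry over. Pictures are saved under pics/ and viewed, and the job is handed in when it is done.

```bash
ls; mkdir -p pics; cat > h.py <<'E'
import numpy as np, cv2
from bench import r
def K(c):
    f=210/np.tan(np.radians(c['fovy'])/2); return f,c['cx'],c['cy'],c['k1']
def unproj(c,uv,d):
    uv=np.atleast_2d(uv).astype(float); f,cx,cy,k1=K(c)
    M=np.array([[f,0,cx],[0,f,cy],[0,0,1.]])
    xd=np.stack([(uv[:,0]-cx)/f,(uv[:,1]-cy)/f],1); x=xd.copy()
    for _ in range(30): x=xd/(1+k1*(x**2).sum(1,keepdims=True))
    P=np.c_[x,np.ones(len(x))]*np.reshape(d,(-1,1))
    R=np.array(c['R']);t=np.array(c['t'])
    return (P-t)@R
def onplane(c,uv,z):
    a=unproj(c,uv,np.full(len(np.atleast_2d(uv)),.1));R=np.array(c['R']);o=-R.T@np.array(c['t'])
    d=a-o; s=(z-o[2])/d[:,2]; return o+d*s[:,None]
def proj(c,X):
    X=np.atleast_2d(X);f,cx,cy,k1=K(c)
    p=X@np.array(c['R']).T+np.array(c['t']);x=p[:,:2]/p[:,2:];x=x*(1+k1*(x**2).sum(1,keepdims=True))
    return x*f+[cx,cy]
E
python3 - <<'E'
from h import *
print(r.state()); print(r.finger_overhang)
for n in("scene","top"):
    p,d=r.camera(n);np.savez(f'{n}0.npz',p=p,d=d);cv2.imwrite(f'pics/{n}0.png',p[:,:,::-1]);print(n,r.get_calibration(n))
E
```

```text
pics
{'time_s': 0.0, 'q': array([-1.21505801e+00,  3.59493696e-01,  1.51146273e+00, -8.92109542e-06,
        1.27250992e+00, -1.15133941e-01]), 'joint_velocities': array([-0.00031262,  0.00043382, -0.00027813,  0.00102662,  0.00091195,
       -0.00041479]), 'effort': array([ 1.28172505e-04, -5.27619553e+01, -2.78618681e+01,  7.12605288e-05,
        1.29653723e-02, -6.71886482e-06]), 'eef_pos': array([ 0.27191957, -0.5340429 ,  0.22264882]), 'orientation': array([-0.16502808,  0.68825639, -0.6869418 ,  0.16486309]), 'ft_force': array([-0.98435863,  0.33905353, -0.35070466]), 'wrist_torque': array([-0.02999366, -0.02006121,  0.01311792]), 'opening': 0.9963896676413582}
0.019
scene {'fovy': 43.13502924798725, 'cx': 270.1017417657726, 'cy': 217.06337108578745, 'k1': -0.12438161164755328, 'R': array([[-0.76281002, -0.64651955, -0.01154747],
       [-0.36071859,  0.44028707, -0.82221006],
       [ 0.53665908, -0.62302469, -0.56906701]]), 't': array([0.45316003, 0.28347161, 1.09499469])}
top {'fovy': 48.276513639844325, 'cx': 277.54560749331057, 'cy': 210.10920121314, 'k1': -0.15906555355533217, 'R': array([[-2.01715320e-04, -9.99959637e-01,  8.98240872e-03],
       [-9.97320106e-01, -4.55997415e-04, -7.31600815e-02],
       [ 7.31612245e-02, -8.97309433e-03, -9.97279760e-01]]), 't': array([-0.02234927,  0.61583982,  1.34356914])}
```

View pics/scene0.png

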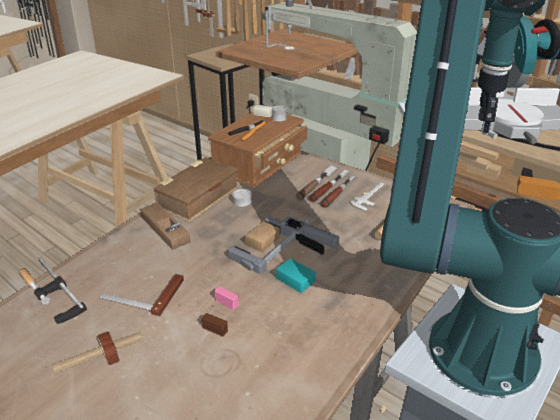

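View pics/top0.png

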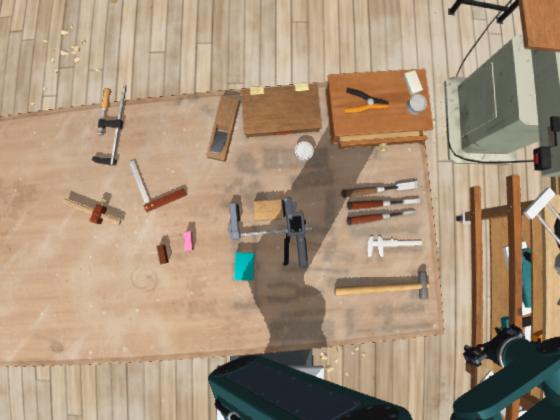

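Cap candidates in the top view are the dark brown piece at (163,254) and the pink piece at (188,240). Block candidates are beech at (268,210) and teal at (244,266). I choose the dark brown piece and the beech block, and check both in crops.

```bash
python3 - <<'E'
from h import *
p=np.load('top0.npz')['p'][:,:,::-1];s=np.load('scene0.npz')['p'][:,:,::-1]
a=cv2.resize(p[190:280,140:320],(800,400),interpolation=cv2.INTER_CUBIC)
cv2.imwrite('pics/topcrop.png',a)
b=cv2.resize(s[180:350,180:350],(600,600),interpolation=cv2.INTER_CUBIC)
cv2.imwrite('pics/scrop.png',b)
E
```

```text
(no output)
```

View pics/topcrop.png

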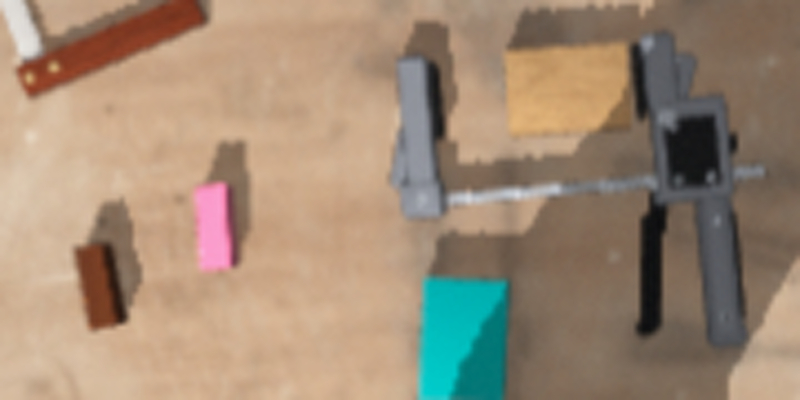

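View pics/scrop.png

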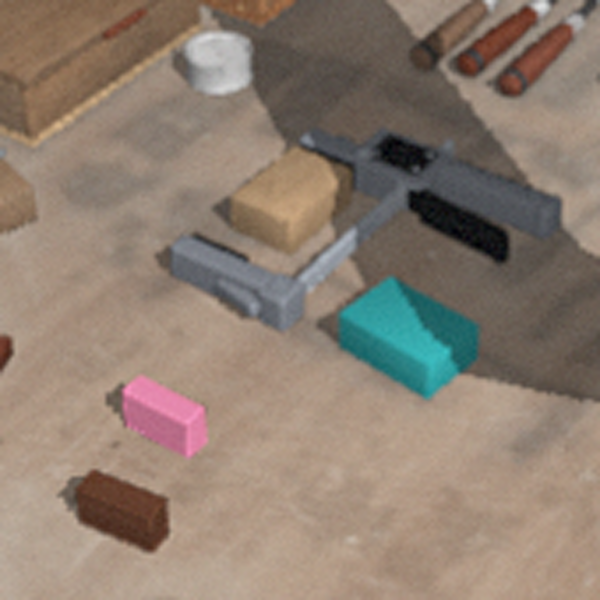

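```bash
python3 - <<'E'
from h import *
for n in('top','scene'):
    z=np.load(n+'0.npz');c=r.get_calibration(n);d=z['d']
    v,u=np.mgrid[:420,:560];P=unproj(c,np.c_[u.ravel(),v.ravel()],d.ravel()).reshape(420,560,3)
    np.save(n+'P.npy',P)
    H=np.clip((P[:,:,2])/0.045,0,1);H[d==0]=0
    w=(slice(185,290),slice(140,330)) if n=='top' else (slice(180,350),slice(180,350))
    cv2.imwrite(f'pics/H{n}.png',cv2.resize((H[w]*255).astype('u1'),(760,420) if n=='top' else (600,600),interpolation=0))
P=np.load('topP.npy')
print(P[240:250:3,205:225:5,2], P[205:213:3,262:276:4,2])
E
```

```text
[[-8.51446853e-04 -3.30670960e-03 -2.07086834e-03 -2.01623986e-03]
 [-2.60707105e-04 -3.67191507e-03 -6.86313433e-04 -2.95810869e-04]
 [-3.30401486e-03  1.20635444e-04  1.53378820e-03 -5.32668852e-03]
 [-4.41570946e-04  2.07598885e-04  5.60568744e-05  1.32613627e-03]] [[0.03337472 0.03021394 0.02962573 0.02855899]
 [0.03195993 0.02652549 0.02765205 0.03054724]
 [0.03379937 0.02504338 0.03134623 0.02381106]]
```

View pics/Htop.png

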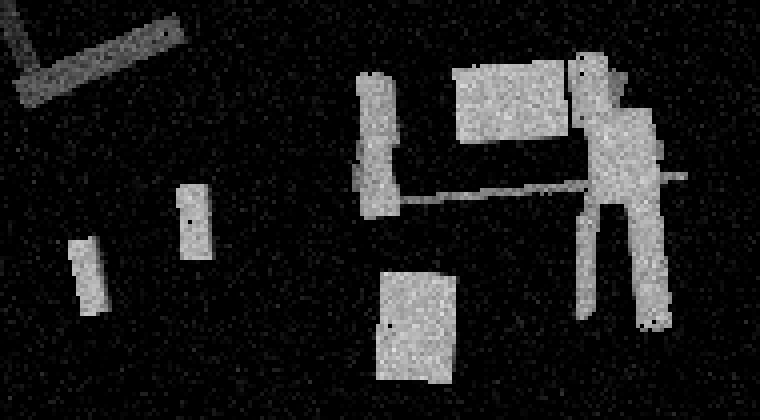

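View pics/Hscene.png

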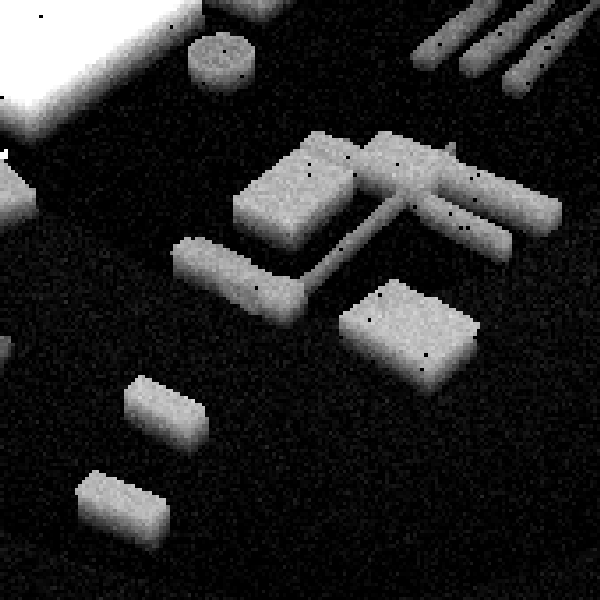

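```bash
cat > fit.py <<'E'
from h import *
from scipy.optimize import minimize
S=4
def render(c,boxes,w):
    # boxes: list of (8,3) arrays; w=(v0,v1,u0,u1)
    v0,v1,u0,u1=w; m=np.zeros(((v1-v0)*S,(u1-u0)*S),'u1')
    for b in boxes:
        q=(proj(c,b)-[u0-.5,v0-.5])*S
        h=cv2.convexHull(((q-.5)*16).astype(np.float32)).astype(np.int32)
        cv2.fillConvexPoly(m,h,1,shift=4)
    return cv2.resize(m.astype(np.float32),None,fx=1/S,fy=1/S,interpolation=cv2.INTER_AREA)
def box(x0,x1,y0,y1,z0,z1,pose):
    X=np.array([[x,y,z] for x in(x0,x1) for y in(y0,y1) for z in(z0,z1)])
    c,s=np.cos(pose[2]),np.sin(pose[2]); R=np.array([[c,-s],[s,c]])
    X[:,:2]=X[:,:2]@R.T+pose[:2]; return X
def pts(n,d):
    c=r.get_calibration(n);v,u=np.mgrid[:420,:560]
    return unproj(c,np.c_[u.ravel(),v.ravel()],d.ravel()).reshape(420,560,3)
def fit(masks,boxesf,p0,ws,cams=('top','scene'),steps=None,care=None):
    cs={n:r.get_calibration(n) for n in cams}
    def cost(p):
        e=0
        for n in cams:
            w=ws[n];D=(render(cs[n],boxesf(p),w)-masks[n][w[0]:w[1],w[2]:w[3]])**2
            if care is not None: D=D*care[n][w[0]:w[1],w[2]:w[3]]
            e+=D.sum()
        return e
    p0=np.array(p0,float);n=len(p0);st=np.array(steps if steps is not None else [.008,.008,.1][:n])
    best=None
    for k in range(3):
        sim=np.vstack([p0]+[p0+np.eye(n)[i]*st[i]*(1 if k%2==0 else -1) for i in range(n)])
        o=minimize(cost,p0,method='Nelder-Mead',options=dict(initial_simplex=sim,xatol=1e-5,fatol=1e-3,maxiter=600)); p0=o.x;st=st*.5
    return o.x,o.fun
E
cat > m0.py <<'E'
from fit import *
ZT=.008
D={n:np.load(n+'0.npz') for n in('top','scene')}
P={n:np.load(n+'P.npy') for n in D}
M={n:((P[n][:,:,2]>ZT)&(D[n]['d']>0)).astype(np.float32) for n in D}
M={n:cv2.medianBlur(M[n].astype('u1'),3).astype(np.float32) for n in D}
# cap
ws={'top':(235,275,148,180),'scene':(305,345,190,240)}
c=r.get_calibration('top')
g=onplane(c,[[163,254],[268,210]],.03);print(g)
bx=lambda a,b:(lambda p:[box(-a/2,a/2,-b/2,b/2,ZT,.032,p)])
for cams in(('top','scene'),('top',),('scene',)):
    for y0 in(0.1,): print('cap',cams,fit(M,bx(.055,.02),[*g[0,:2],y0],ws,cams))
cap=fit(M,bx(.055,.02),[*g[0,:2],.1],ws)[0]
# block by color+height
Mb={}
for n,uv in(('top',(268,210)),('scene',(262,237))):
    hsv=cv2.cvtColor(D[n]['p'],cv2.COLOR_RGB2HSV).astype(int)
    m=((hsv[:,:,1]>60)&(M[n]>0)).astype('u1');k,l=cv2.connectedComponents(m);print(n,D[n]['p'][uv[1],uv[0]],(l==l[uv[1],uv[0]]).sum())
    Mb[n]=cv2.morphologyEx((l==l[uv[1],uv[0]]).astype('u1'),cv2.MORPH_CLOSE,np.ones((3,3))).astype(np.float32)
    cv2.imwrite(f'pics/Mb{n}.png',Mb[n]*255)
ws={'top':(195,230,245,290),'scene':(215,262,235,292)}
for cams in(('top','scene'),('top',),('scene',)):
    print('block',cams,fit(Mb,bx(.055,.08),[*g[1,:2],0.05],ws,cams))
E
python3 m0.py
```

```text
[[0.48727405 0.31067392 0.03      ]
 [0.6156089  0.00547298 0.03      ]]
cap ('top', 'scene') (array([0.48577973, 0.31585213, 0.20118998]), np.float64(47.6171875))
cap ('top',) (array([0.48773165, 0.31577896, 0.24701443]), np.float64(16.60546875))
cap ('scene',) (array([0.48505345, 0.31586157, 0.19679996]), np.float64(22.98046875))
top [201 156 105] 555
scene [189 155 119] 620
block ('top', 'scene') (array([0.615426  , 0.00495402, 0.0850983 ]), np.float64(60.85546875))
block ('top',) (array([0.61609333, 0.00626262, 0.07583067]), np.float64(31.45703125))
block ('scene',) (array([0.6139273 , 0.00486652, 0.0811469 ]), np.float64(15.453125))[ WARN:0@2.139] global loadsave.cpp:1063 imwrite_ Unsupported depth image for selected encoder is fallbacked to CV_8U.
```

```bash
cat > m1.py <<'E'
from m0 import *
def cl(p,sl=None,tr=True):
    q=p[:3]; s=p[3]; B=[box(-.016,.096,.146-s,.172-s,ZT,.031,q),box(-.113,-.016,-.05,-.026,ZT,.029,q),
     box(-.016,.04,-.052,0,ZT,.031,q),box(.03,.096,-.020,0.0,ZT,.031,q),box(.041,.091,0,.006,ZT,.029,q),box(-.003,.003,-.062-s,.15-s,ZT,.022,q),
     box(-.1,-.02,-.0,.014,ZT,.029,q)]
    B.append(box(-.0275,.0275,-.04,.04,ZT,.032,blk)); return B
w={'top':(190,275,222,315),'scene':(212,275,225,345)}
care={n:np.ones((420,560)) for n in M}
care['scene'][262:,270:]=0
care['top'][250:,225:262]=0
care['top'][192:240,285:312]=.3
if __name__=='__main__':
  for cams in(('top','scene'),('top',),('scene',)):
    blk={'top':[.6161,.0063,.076],'scene':[.614,.0049,.081]}.get(cams[0] if len(cams)==1 else '',[.6153,.0053,.08])
    x=fit(M,cl,[.555,-.04,.08,0],w,cams,[.01,.01,.05,.004],care);print(cams,x)
    if len(cams)==2:
        for n in cams:
            im=D[n]['p'][:,:,::-1].copy();ww=w[n];m=(render(r.get_calibration(n),cl(x[0]),ww)>.5).astype('u1')
            im=cv2.resize(im[ww[0]:ww[1],ww[2]:ww[3]],None,fx=6,fy=6,interpolation=0)
            m=cv2.resize(m,None,fx=6,fy=6,interpolation=0);cn,_=cv2.findContours(m,cv2.RETR_LIST,2)
            cv2.drawContours(im,cn,-1,(0,255,0),1);cv2.imwrite(f'pics/ov{n}.png',im)
E
python3 m1.py | tail -3
```

```text
('top', 'scene') (array([ 0.55505511, -0.04904142,  0.08336676,  0.00790647]), np.float64(452.7703125))
('top',) (array([ 0.55607107, -0.0490444 ,  0.08833544,  0.0077211 ]), np.float64(196.526953125))
('scene',) (array([ 0.55383046, -0.04868071,  0.08357392,  0.00820423]), np.float64(225.80078125))[ WARN:0@1.502] global loadsave.cpp:1063 imwrite_ Unsupported depth image for selected encoder is fallbacked to CV_8U.
```

```bash
ls pics
```

```text
Hscene.png
Htop.png
Mbscene.png
Mbtop.png
ovscene.png
ovtop.png
scene0.png
scrop.png
top0.png
topcrop.png
```

View pics/ovtop.png

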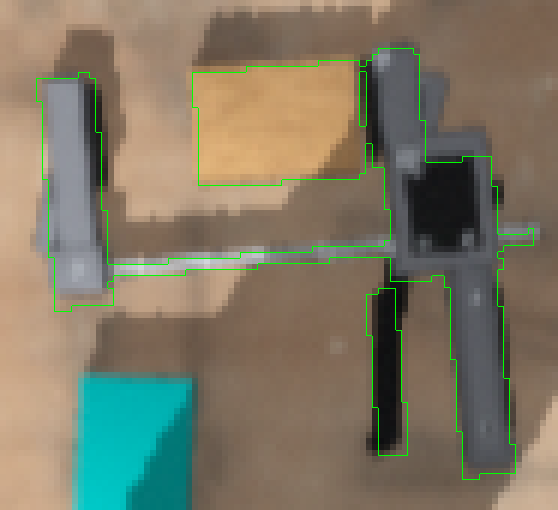

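View pics/ovscene.png

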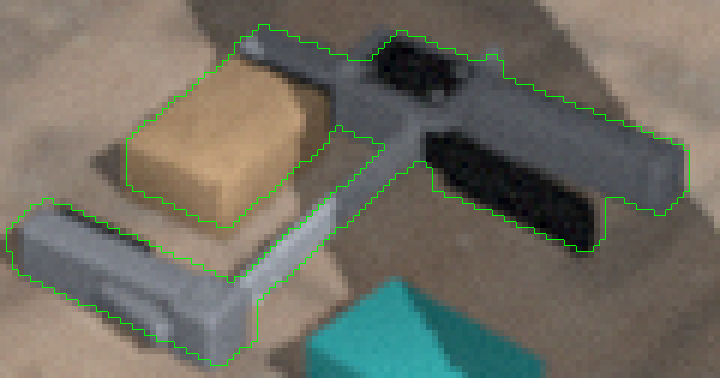

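```bash
cat > m2.py <<'E'
import m1; from m1 import *
def gt(p): # x,y,yaw fixed .085, trigger offset
    q=[p[0],p[1],p[2]]
    return [box(-.113,-.016,-.05,-.026,ZT,.029,q),box(-.1,-.01,p[3]-.014,p[3],ZT,.029,q)]
w2={'top':(240,272,280,315)}
x=fit(M,gt,[.555,-.047,.085,.014],w2,('top',),[.005,.005,.05,.004]);print('grip/trig',x)
def fj(p):
    q=[p[0],p[1],p[2]]; return [box(-.03,.096,-.026,-.006,ZT,.031,q),box(.041,.091,-.03,-.0,ZT,.029,q)]
w3={'top':(195,226,225,244)}
E
python3 m2.py|tail -1
```

```text
grip/trig (array([ 0.56207682, -0.05138741,  0.05168955,  0.01464478]), np.float64(27.0859375))[ WARN:0@1.775] global loadsave.cpp:1063 imwrite_ Unsupported depth image for selected encoder is fallbacked to CV_8U.
```

```bash
cat > go.py <<'E'
from h import *
from scipy.spatial.transform import Rotation as Ro
import sys
def axes(): 
    s=r.state();return Ro.from_quat(s['orientation']).as_matrix(),np.array(s['eef_pos'])
def delta(tgt,yaw):
    "yaw: wanted world heading of tool z (mod pi). prints rotation about tool y first, then shift in rotated axes"
    R,p=axes(); h=np.arctan2(R[1,2],R[0,2])
    dh=(yaw-h+np.pi/2)%np.pi-np.pi/2
    sg=-1 if R[2,1]<0 else 1   # tool y down -> +yaw turns clockwise from above
    print('heading',h,'turn(tool deg) %.2f'%np.degrees(dh*sg),'p',p,'grip',r.state()['opening'],'F',r.state()['ft_force'])
    R2=R@Ro.from_rotvec([0,dh*sg,0]).as_matrix()
    d=np.array(tgt)-p
    print('shift if no turn',(R.T@d).round(4),'after turn',(R2.T@d).round(4)); print(R2.round(3).tolist())
if __name__=='__main__': a=list(map(float,sys.argv[1:]));delta(a[:3],a[3])
E
python3 go.py .4858 .3155 .12 .21
```

```text
heading -1.0999961417127 turn(tool deg) -75.06 p [ 0.27193803 -0.53411871  0.22272766] grip 0.9971187641203649 F [-0.55410853  0.50666846  0.69591592]
shift if no turn [-0.576  0.104 -0.66 ] after turn [-0.7862  0.104   0.3863]
[[0.208, -0.001, 0.978], [-0.978, 0.002, 0.208], [-0.002, -1.0, -0.0]]
```

```bash
python3 -m creep '[{"grip":1,"tx":-0.049,"tz":-0.031,"yaw":-9.4},{"grip":1,"tx":-0.054,"tz":-0.022,"yaw":-9.4},{"grip":1,"tx":-0.057,"tz":-0.013,"yaw":-9.4},{"grip":1,"tx":-0.058,"tz":-0.004,"yaw":-9.4},{"grip":1,"tx":-0.058,"tz":0.006,"yaw":-9.4},{"grip":1,"tx":-0.056,"tz":0.015,"yaw":-9.4},{"grip":1,"tx":-0.053,"tz":0.024,"yaw":-9.4},{"grip":1,"tx":-0.049,"tz":0.032,"yaw":-9.4}]'; python3 go.py .4858 .3155 .10 .21
```

```text
heading -1.0999961417127 turn(tool deg) -75.06 p [ 0.27193803 -0.53411871  0.22272766] grip 0.9971187641203649 F [-0.55410853  0.50666846  0.69591592]
shift if no turn [-0.576  0.124 -0.66 ] after turn [-0.7862  0.124   0.3863]
[[0.208, -0.001, 0.978], [-0.978, 0.002, 0.208], [-0.002, -1.0, -0.0]]$[0]: bad value
```

```bash
python3 -m creep '[{"grip":1,"tx":-0.049,"ty":0,"tz":-0.031,"yaw":-9.4},{"grip":1,"tx":-0.054,"ty":0,"tz":-0.022,"yaw":-9.4},{"grip":1,"tx":-0.057,"ty":0,"tz":-0.013,"yaw":-9.4},{"grip":1,"tx":-0.058,"ty":0,"tz":-0.004,"yaw":-9.4},{"grip":1,"tx":-0.058,"ty":0,"tz":0.006,"yaw":-9.4},{"grip":1,"tx":-0.056,"ty":0,"tz":0.015,"yaw":-9.4},{"grip":1,"tx":-0.053,"ty":0,"tz":0.024,"yaw":-9.4},{"grip":1,"tx":-0.049,"ty":0,"tz":0.032,"yaw":-9.4}]'; python3 go.py .4858 .3155 .10 .21
```

```text
time_s: 1.1
eef_pos: [0.5128, -0.1337, 0.2233]
orientation: [0.551, -0.443, 0.443, -0.551]
ft_force: [1.5, -2.4, 0.5]
opening: 1.002
heading 0.21788343435460894 turn(tool deg) 0.45 p [ 0.51279435 -0.13367297  0.22331659] grip 1.0016459271176021 F [ 1.51394104 -2.36100526  0.46038653]
shift if no turn [-0.4444  0.1233  0.0708] after turn [-0.4449  0.1233  0.0673]
[[0.208, -0.0, 0.978], [-0.978, 0.0, 0.208], [-0.0, -1.0, -0.0]]
```

```bash
python3 -m creep '[{"grip":1,"tx":-0.0556,"ty":0.01,"tz":0.0088,"yaw":0},{"grip":1,"tx":-0.0556,"ty":0.015,"tz":0.0088,"yaw":0},{"grip":1,"tx":-0.0556,"ty":0.015,"tz":0.0088,"yaw":0},{"grip":1,"tx":-0.0556,"ty":0.015,"tz":0.0088,"yaw":0},{"grip":1,"tx":-0.0556,"ty":0.015,"tz":0.0088,"yaw":0},{"grip":1,"tx":-0.0556,"ty":0.015,"tz":0.0088,"yaw":0},{"grip":1,"tx":-0.0556,"ty":0.015,"tz":0.0088,"yaw":0},{"grip":1,"tx":-0.0556,"ty":0.015,"tz":0.0088,"yaw":0},{"grip":1,"tx":0,"ty":0,"tz":0,"yaw":0},{"grip":1,"tx":0,"ty":0,"tz":0,"yaw":0}]'; python3 go.py .4858 .3155 .022 .21
cat > snap.py <<'E'
from h import *
import sys
tag=sys.argv[1];s=float(sys.argv[6]) if len(sys.argv)>6 else 5
n=sys.argv[7] if len(sys.argv)>7 else 'scene'
v0,v1,u0,u1=map(int,sys.argv[2:6])
p,d=r.camera(n);np.savez(f'{tag}.npz',p=p,d=d)
cv2.imwrite(f'pics/{tag}.png',cv2.resize(p[v0:v1,u0:u1,::-1],None,fx=s,fy=s,interpolation=cv2.INTER_CUBIC))
E
python3 snap.py a1 200 350 150 300 4
```

```text
time_s: 2.35
eef_pos: [0.4867, 0.3138, 0.1082]
orientation: [0.551, -0.444, 0.444, -0.55]
ft_force: [0.5, 0.5, 0.3]
opening: 0.998
heading 0.21360904041567452 turn(tool deg) 0.21 p [0.48669767 0.31379167 0.10816478] grip 0.9983848438369853 F [0.47918749 0.49379361 0.30012558]
shift if no turn [-0.0019  0.0862 -0.0004] after turn [-0.0019  0.0862 -0.0004]
[[0.208, -0.001, 0.978], [-0.978, -0.001, 0.208], [0.001, -1.0, -0.001]]
```

View pics/a1.png

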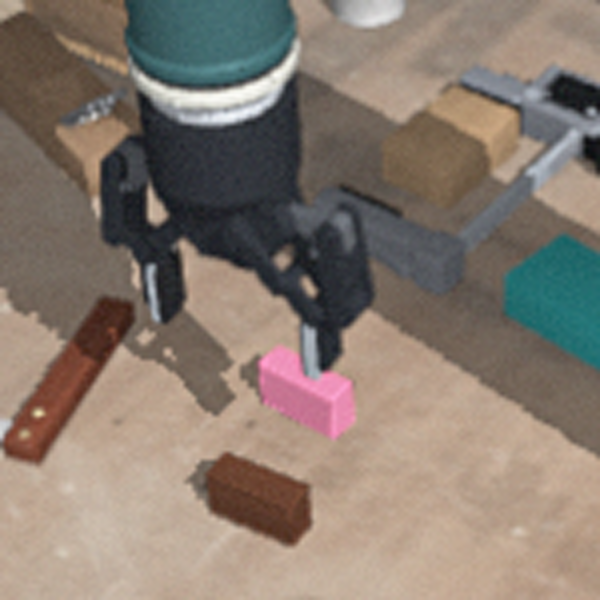

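```bash
python3 -m creep '[{"grip":1,"tx":-0.002,"ty":0.03,"tz":0,"yaw":0},{"grip":1,"tx":0,"ty":0.03,"tz":0,"yaw":0},{"grip":1,"tx":0,"ty":0.023,"tz":0,"yaw":0},{"grip":1,"tx":0,"ty":0,"tz":0,"yaw":0},{"grip":1,"tx":0,"ty":0,"tz":0,"yaw":0}]'; python3 snap.py a2 260 360 170 270 6; python3 snap.py a2t 230 280 140 200 10 top
```

```text
time_s: 3.02
eef_pos: [0.4877, 0.3156, 0.0266]
orientation: [-0.55, 0.444, -0.445, 0.55]
ft_force: [-0.7, -0.1, 0.8]
opening: 0.996
```

View pics/a2.png

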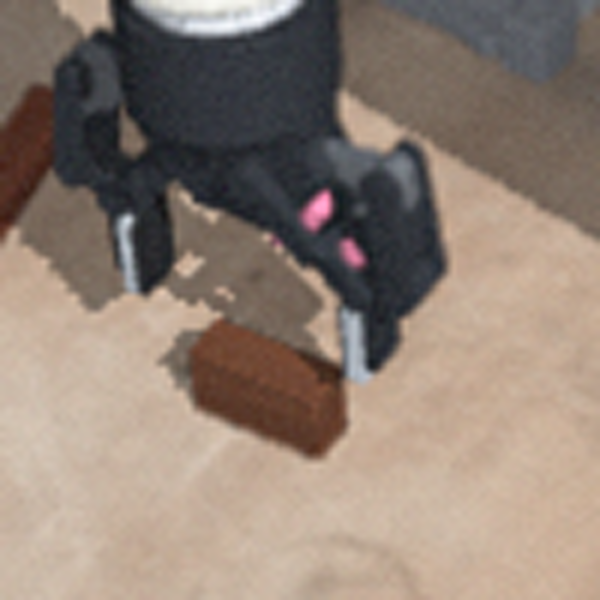

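View pics/a2t.png

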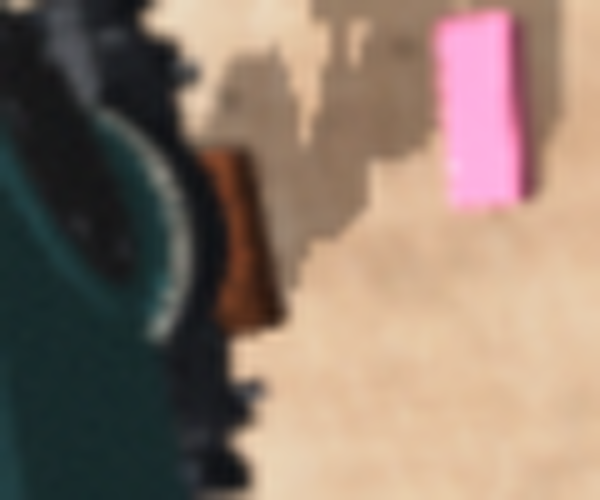

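```bash
python3 - <<'E'
from go import *
R,p=axes();c=r.get_calibration('scene')
for s in(.0425,-.0425):
    for w in(-.011,.011):
        X=p+R[:,2]*s+R[:,0]*w+[0,0,-.006]; print(s,w,((proj(c,X)-[170,260])*6).round(0))
from fit import box
print(((proj(c,box(-.0275,.0275,-.01,.01,0,.032,[.4858,.3158,.2]))-[170,260])*6).round(0))
E
```

```text
0.0425 -0.011 [[146. 355.]]
0.0425 0.011 [[179. 317.]]
-0.0425 -0.011 [[343. 436.]]
-0.0425 0.011 [[375. 396.]]
[[347. 427.]
 [341. 365.]
 [317. 462.]
 [311. 401.]
 [222. 374.]
 [214. 313.]
 [191. 409.]
 [183. 347.]]
```

```bash
python3 - <<'E'
from go import *
from fit import pts
d=np.load('a2.npz')['d'];P=pts('scene',d)
for (a,b) in((130,270),(133,285),(150,270),(135,240),(352,360),(360,375),(352,330),(375,350)):
    u,v=round(170+a/6-.5),round(260+b/6-.5); print((a,b),P[v,u].round(4))
R,p=axes();print(p)
q=P[250:350,170:270].reshape(-1,3)
q=q[(q[:,2]>.02)&(q[:,2]<.09)&(np.linalg.norm(q[:,:2]-p[:2],axis=1)<.08)]
l=(q-p)@R; print(l.shape)
m=np.abs(l[:,2])>.03
for lo in np.arange(-.06,.03,.006):
    k=m&(l[:,1]>lo)&(l[:,1]<lo+.006); print(lo.round(3),k.sum(), l[k][:,0].mean() if k.any() else '', np.unique((l[k][:,2]*100).round(),return_counts=True))
E
```

```text
(130, 270) [0.5314 0.3357 0.0642]
(133, 285) [0.5291 0.3359 0.0569]
(150, 270) [0.528  0.3303 0.0623]
(135, 240) [0.5276 0.3345 0.0775]
(352, 360) [0.4407 0.3156 0.0596]
(360, 375) [0.4383 0.3127 0.0529]
(352, 330) [0.4411 0.3138 0.0754]
(375, 350) [0.4347 0.3094 0.0646]
[0.48791255 0.31616316 0.02691239]
(526, 3)
-0.06 31 -0.003159902197183717 (array([-6., -5., -4.,  4.,  5.]), array([ 2,  6,  1, 16,  6]))
-0.054 48 -0.0045010813392858074 (array([-6., -5., -4.,  4.,  5.,  6.]), array([ 6, 16,  1, 19,  4,  2]))
-0.048 41 -0.0034618885721965386 (array([-6., -5., -4.,  4.,  5.,  6.]), array([ 9,  9,  1, 13,  6,  3]))
-0.042 41 -0.0033151962700715457 (array([-6., -5., -4.,  4.,  5.]), array([ 8, 10,  2, 16,  5]))
-0.036 36 -0.003273202916447672 (array([-6., -5., -4.,  4.,  5.,  6.]), array([ 5, 10,  3, 13,  4,  1]))
-0.03 26 -0.004338721598438572 (array([-5., -4.,  4.,  5.]), array([ 9,  1, 14,  2]))
-0.024 9 -0.0010577346159828653 (array([-5.,  4.,  5.]), array([2, 4, 3]))
-0.018 0  (array([], dtype=float64), array([], dtype=int64))
-0.012 1 0.002400477721890254 (array([-3.]), array([1]))
-0.006 5 -0.006698708231608332 (array([-3.]), array([5]))
-0.0 6 0.0025549218597189904 (array([-3.]), array([6]))
0.006 2 -0.008381047001820484 (array([-3.]), array([2]))
0.012 0  (array([], dtype=float64), array([], dtype=int64))
0.018 0  (array([], dtype=float64), array([], dtype=int64))
0.024 0  (array([], dtype=float64), array([], dtype=int64))
```

```bash
python3 - <<'E'
from go import *
from fit import pts
print(r.state()['eef_pos'],r.state()['q'])
d=np.load('a1.npz')['d'];P=pts('scene',d)
p=np.array([.4867,.3138,.1082]);R,_=axes()
l=(P-p)@R; m=(np.abs(l[:,:,0])<.02)&(np.abs(l[:,:,2])<.065)&(P[:,:,2]>.05)
for lo in np.arange(-.06,.03,.006): print(lo.round(3),(m&(l[:,:,1]>lo)&(l[:,:,1]<lo+.006)&(abs(l[:,:,2])>.03)).sum())
for n in('scene','top'):
    d=np.load({'scene':'a2','top':'a2t'}[n]+'.npz')['d'];P=pts(n,d)
    bg=(abs(P[:,:,0]-.45)<.05)&(abs(P[:,:,1]-.40)<.04); print(n,np.median(P[:,:,2][bg]))
E
```

```text
[0.48791255 0.31616316 0.02691239] [4.56142402e-01 5.69593882e-01 1.73501927e+00 6.52688101e-05
 8.34684403e-01 2.44315038e-01]
-0.06 50
-0.054 42
-0.048 52
-0.042 47
-0.036 43
-0.03 28
-0.024 7
-0.018 0
-0.012 0
-0.006 0
-0.0 0
0.006 0
0.012 0
0.018 0
0.024 0
scene 0.3785881950970317
top 0.4417986464850967
```

```bash
python3 -m creep '[{"grip":1,"tx":0,"ty":0.01,"tz":-0.002,"yaw":0},{"grip":1,"tx":0,"ty":0.011,"tz":0,"yaw":0},{"grip":1,"tx":0,"ty":0,"tz":0,"yaw":0},{"grip":1,"tx":0,"ty":0,"tz":0,"yaw":0}]'; python3 snap.py a3 260 360 170 270 6
python3 - <<'E'
from go import *
from fit import pts
d=np.load('a3.npz')['d'];P=pts('scene',d);R,p=axes()
l=(P-p)@R; m=(np.abs(l[:,:,0])<.025)&(np.abs(l[:,:,2])<.065)&(P[:,:,2]>.005)
for lo in np.arange(-.06,.03,.004): 
  k=(m&(l[:,:,1]>lo)&(l[:,:,1]<lo+.004));print(lo.round(3),*np.histogram(l[k][:,2],np.arange(-.06,.061,.01))[0])
E
```

```text
time_s: 3.62
eef_pos: [0.4847, 0.3158, 0.0043]
orientation: [0.55, -0.444, 0.444, -0.55]
ft_force: [-0.5, 0.2, 1.0]
opening: 0.997
-0.06 4 3 0 0 0 0 0 0 0 0 18 0
-0.056 7 4 0 0 0 0 0 0 0 0 9 1
-0.052 6 3 0 0 0 0 0 0 0 0 12 1
-0.048 9 5 0 0 0 0 0 0 0 0 13 2
-0.044 12 4 0 0 0 0 0 0 0 1 9 3
-0.04 6 6 0 0 0 0 0 0 0 0 13 0
-0.036 11 5 0 0 0 0 0 0 0 0 13 3
-0.032 2 5 0 11 15 11 11 12 8 0 8 1
-0.028 1 4 0 19 24 20 24 21 19 0 13 0
-0.024 1 0 0 9 6 5 6 5 4 0 5 0
-0.02 0 0 0 14 4 3 6 3 2 0 1 0
-0.016 0 0 0 9 6 6 5 5 3 0 0 0
-0.012 0 0 0 11 4 5 3 6 4 0 0 0
-0.008 0 0 0 11 4 3 7 3 4 0 0 0
-0.004 0 0 0 7 4 5 4 6 4 0 0 0
0.0 0 0 0 0 0 0 0 0 0 0 0 0
0.004 0 0 0 0 0 0 0 0 0 0 0 0
0.008 0 0 0 0 0 0 0 0 0 0 0 0
0.012 0 0 0 0 0 0 0 0 0 0 0 0
0.016 0 0 0 0 0 0 0 0 0 0 0 0
0.02 0 0 0 0 0 0 0 0 0 0 0 0
0.024 0 0 0 0 0 0 0 0 0 0 0 0
0.028 0 0 0 0 0 0 0 0 0 0 0 0
```

View pics/a3.png

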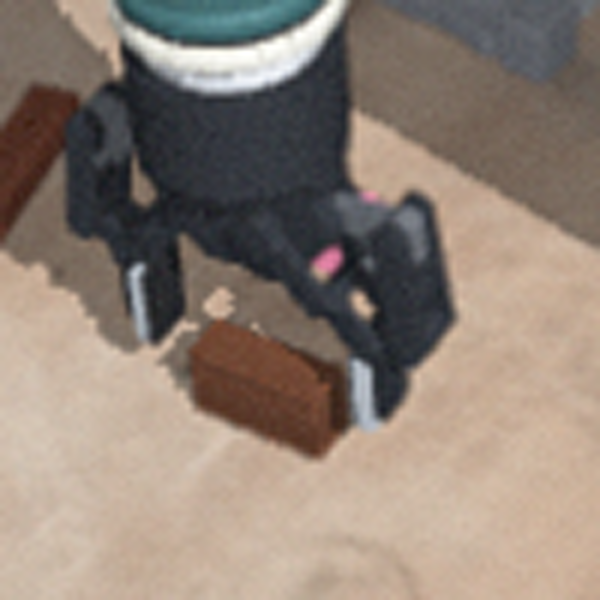

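```bash
python3 -m creep '[{"grip":1,"tx":0,"ty":0.006,"tz":0,"yaw":0},{"grip":1,"tx":0,"ty":0.006,"tz":0,"yaw":0},{"grip":1,"tx":0,"ty":0,"tz":0,"yaw":0},{"grip":0.75,"tx":0,"ty":0,"tz":0,"yaw":0},{"grip":0.75,"tx":0,"ty":0,"tz":0,"yaw":0}]'; python3 snap.py a4 260 360 170 270 6
```

```text
time_s: 4.3
eef_pos: [0.485, 0.3158, -0.0073]
orientation: [-0.55, 0.444, -0.444, 0.55]
ft_force: [-1.0, -0.8, -0.1]
opening: 0.75
```

View pics/a4.png

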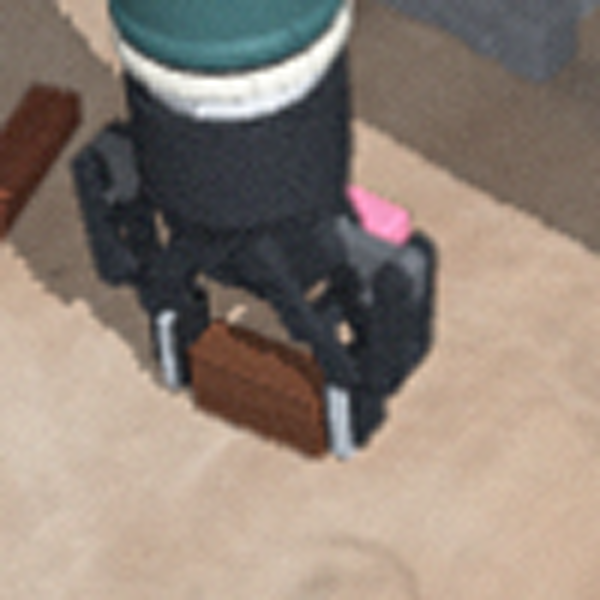

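```bash
python3 -m creep '[{"grip":0.65,"tx":0,"ty":0,"tz":0,"yaw":0},{"grip":0.5,"tx":0,"ty":0,"tz":0,"yaw":0},{"grip":0.5,"tx":0,"ty":0,"tz":0,"yaw":0},{"grip":0.5,"tx":0,"ty":0,"tz":0,"yaw":0}]'; python3 snap.py a5 260 360 170 270 6
```

```text
time_s: 4.85
eef_pos: [0.4851, 0.3159, -0.007]
orientation: [-0.55, 0.444, -0.444, 0.55]
ft_force: [-1.6, -0.6, 5.9]
opening: 0.632
```

View pics/a5.png

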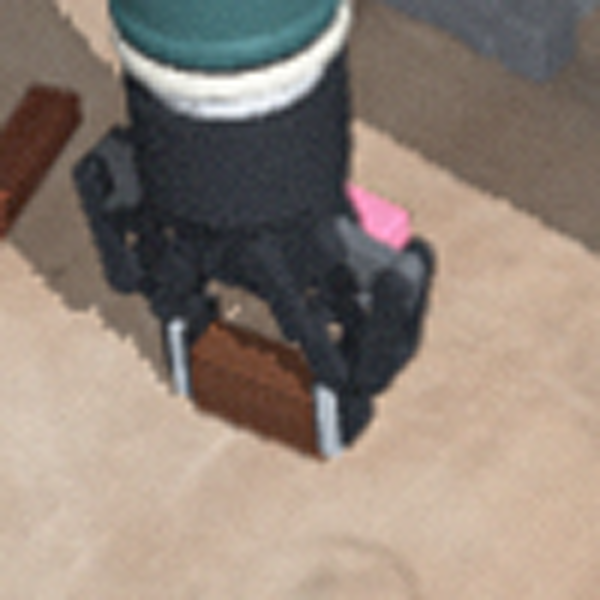

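```bash
python3 -m creep '[{"grip":0.5,"tx":0,"ty":-0.02,"tz":0,"yaw":0},{"grip":0.5,"tx":0,"ty":-0.03,"tz":0,"yaw":0},{"grip":0.5,"tx":0,"ty":-0.03,"tz":0,"yaw":0},{"grip":0.5,"tx":0,"ty":0,"tz":0,"yaw":0}]'; python3 go.py .6107 .0631 .073 .08
```

```text
time_s: 5.4
eef_pos: [0.4865, 0.3166, 0.0746]
orientation: [-0.549, 0.443, -0.445, 0.552]
ft_force: [-0.1, 0.5, -0.1]
opening: 0.635
heading 0.2125705775078624 turn(tool deg) 7.60 p [0.48651445 0.31664294 0.07461366] grip 0.635254417250735 F [-0.07331006  0.45656602 -0.07827989]
shift if no turn [0.274  0.0016 0.0679] after turn [0.2627 0.0016 0.1035]
[[0.08, 0.004, 0.997], [-0.997, 0.002, 0.08], [-0.002, -1.0, 0.004]]
```

```bash
python3 -m creep '[{"grip":0.5,"tx":0,"ty":0,"tz":0,"yaw":7.6},{"grip":0.5,"tx":0.035,"ty":0,"tz":0.0148,"yaw":0},{"grip":0.5,"tx":0.038,"ty":0,"tz":0.0148,"yaw":0},{"grip":0.5,"tx":0.038,"ty":0,"tz":0.0148,"yaw":0},{"grip":0.5,"tx":0.038,"ty":0,"tz":0.0148,"yaw":0},{"grip":0.5,"tx":0.038,"ty":0,"tz":0.0148,"yaw":0},{"grip":0.5,"tx":0.038,"ty":0,"tz":0.0148,"yaw":0},{"grip":0.5,"tx":0.0377,"ty":0,"tz":0.0147,"yaw":0},{"grip":0.5,"tx":0,"ty":0,"tz":0,"yaw":0},{"grip":0.5,"tx":0,"ty":0,"tz":0,"yaw":0}]'; python3 go.py .6107 .0631 -.005 .08;python3 snap.py b1 180 290 200 350 5
```

```text
time_s: 6.65
eef_pos: [0.6077, 0.0624, 0.0713]
orientation: [0.52, -0.481, 0.479, -0.519]
ft_force: [-0.0, 1.2, -0.7]
opening: 0.633
heading 0.07917846071558235 turn(tool deg) -0.05 p [0.60772079 0.06237129 0.07134697] grip 0.6327001437213483 F [-0.01580393  1.15788736 -0.70660584]
shift if no turn [-0.0004  0.0763  0.0032] after turn [-0.0004  0.0763  0.0032]
[[0.08, -0.002, 0.997], [-0.997, 0.001, 0.08], [-0.001, -1.0, -0.002]]
```

View pics/b1.png

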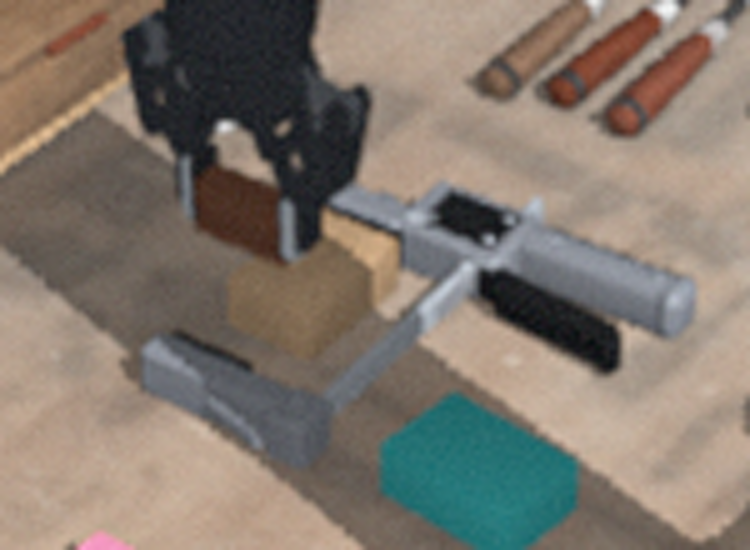

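```bash
python3 - <<'E'
from go import *
from fit import pts
z=np.load('b1.npz');P=pts('scene',z['d']);R,p=axes()
hsv=cv2.cvtColor(z['p'],cv2.COLOR_RGB2HSV);im=z['p'].astype(int)
m=np.zeros((420,560),bool);m[212:232,238:262]=True
m&=(im[:,:,0]-im[:,:,2]>25)
l=(P[m]-p)@R; print(m.sum(),np.median(l,0),np.percentile(l,[3,97],axis=0))
E
```

```text
275 [-0.00712778 -0.02662383  0.0066386 ] [[-0.01210859 -0.04082063 -0.02093998]
 [ 0.14376167  0.07234754  0.11815043]]
```

```bash
python3 -m creep '[{"grip":0.5,"tx":0,"ty":0.02,"tz":0.0032,"yaw":0},{"grip":0.5,"tx":0,"ty":0.025,"tz":0,"yaw":0},{"grip":0.5,"tx":0,"ty":0.018,"tz":0,"yaw":0},{"grip":0.5,"tx":0,"ty":0.008,"tz":0,"yaw":0},{"grip":0.5,"tx":0,"ty":0,"tz":0,"yaw":0}]'; python3 go.py .6107 .0631 -.006 .08;python3 snap.py b2 180 290 200 350 5
```

```text
time_s: 7.32
eef_pos: [0.6116, 0.0626, 0.0007]
orientation: [0.52, -0.48, 0.479, -0.519]
ft_force: [-0.2, -0.0, -1.2]
opening: 0.633
heading 0.08015453720588696 turn(tool deg) 0.01 p [0.61164554 0.06263632 0.00072877] grip 0.6327832740547995 F [-0.23009733 -0.00576517 -1.1830997 ]
shift if no turn [-0.0005  0.0067 -0.0009] after turn [-0.0005  0.0067 -0.0009]
[[0.08, -0.001, 0.997], [-0.997, 0.0, 0.08], [-0.0, -1.0, -0.001]]
```

View pics/b2.png

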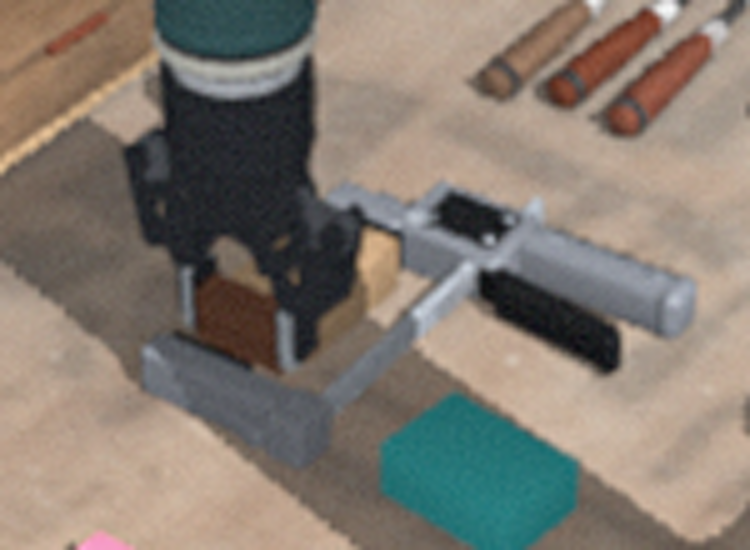

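```bash
python3 -m creep '[{"grip":0.5,"tx":0,"ty":0.004,"tz":-0.0005,"yaw":0},{"grip":0.5,"tx":0,"ty":0.003,"tz":0,"yaw":0},{"grip":0.5,"tx":0,"ty":0,"tz":0,"yaw":0},{"grip":0.5,"tx":0,"ty":0,"tz":0,"yaw":0}]'
```

```text
time_s: 7.88
eef_pos: [0.6117, 0.0623, -0.0053]
orientation: [-0.519, 0.48, -0.48, 0.52]
ft_force: [0.6, 0.6, 0.5]
opening: 0.636
```

```bash
python3 -m creep '[{"grip":0.5,"tx":0,"ty":0.0015,"tz":0,"yaw":0},{"grip":0.5,"tx":0,"ty":0,"tz":0,"yaw":0}]';  python3 -m creep '[{"grip":0.5,"tx":0,"ty":0.001,"tz":0,"yaw":0},{"grip":0.5,"tx":0,"ty":0,"tz":0,"yaw":0}]'
```

```text
time_s: 8.12
eef_pos: [0.6118, 0.0624, -0.007]
orientation: [-0.519, 0.48, -0.48, 0.52]
ft_force: [-0.4, 0.3, 0.0]
opening: 0.634
time_s: 8.38
eef_pos: [0.6118, 0.0624, -0.007]
orientation: [-0.519, 0.48, -0.48, 0.52]
ft_force: [-2.7, 0.5, 9.3]
opening: 0.636
```

Contact at 9 N. I'll release, opening only partly.

```bash
python3 -m creep '[{"grip":0.64,"tx":0,"ty":-0.0005,"tz":0,"yaw":0},{"grip":0.68,"tx":0,"ty":0,"tz":0,"yaw":0},{"grip":0.75,"tx":0,"ty":0,"tz":0,"yaw":0},{"grip":0.75,"tx":0,"ty":0,"tz":0,"yaw":0},{"grip":0.75,"tx":0,"ty":-0.02,"tz":0,"yaw":0},{"grip":0.75,"tx":0,"ty":-0.03,"tz":0,"yaw":0},{"grip":0.75,"tx":0,"ty":-0.05,"tz":0,"yaw":0},{"grip":0.75,"tx":0,"ty":-0.05,"tz":0,"yaw":0}]';python3 snap.py b3 180 290 200 350 5;  python3 snap.py b3t 190 280 222 315 6 top
```

```text
time_s: 9.38
eef_pos: [0.6112, 0.0623, 0.1435]
orientation: [0.52, -0.48, 0.479, -0.519]
ft_force: [1.2, 0.1, -0.4]
opening: 0.749
```

View pics/b3.png

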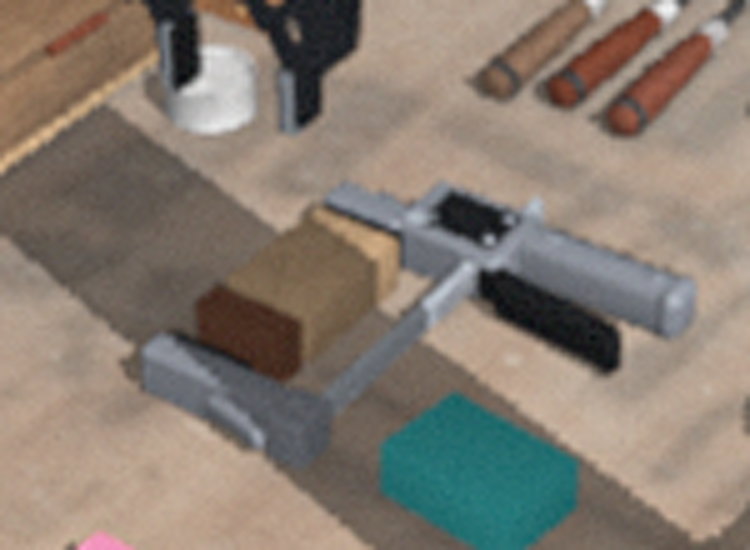

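View pics/b3t.png

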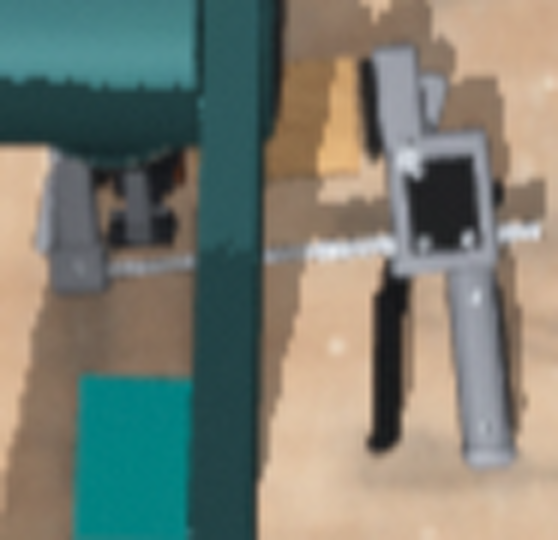

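```bash
python3 - <<'E'
from go import *
p=np.load('b3.npz')['p'][225:265,230:300,::-1]
a=cv2.resize(p,(770,440),interpolation=cv2.INTER_NEAREST).astype(float)
cv2.imwrite('pics/b3z.png',np.clip(a*1.8,0,255))
E
```

```text
[ WARN:0@0.738] global loadsave.cpp:1063 imwrite_ Unsupported depth image for selected encoder is fallbacked to CV_8U.
```

View pics/b3z.png

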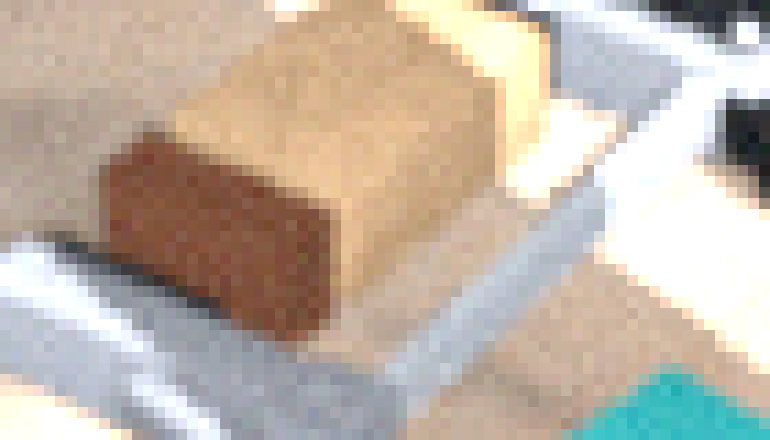

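```bash
cat > chk.py <<'E'
from fit import *
import sys
def chk(tag,n='scene',cap0=(.611,.062,.08),blk0=(.6153,.0053,.08)):
    z=np.load(tag+'.npz');P=pts(n,z['d']);im=z['p'].astype(int)
    uc=proj(r.get_calibration(n),[[cap0[0],cap0[1],.02],[blk0[0],blk0[1],.032]]).round().astype(int)
    raised=(P[:,:,2]>.008)&(P[:,:,2]<.045)
    hsv=cv2.cvtColor(z['p'],cv2.COLOR_RGB2HSV).astype(int)
    ratio=im[:,:,0]/np.maximum(im[:,:,2],1)
    out={}
    mb=raised&(ratio>1.25)&(ratio<=1.9)&(im[:,:,0]>60); mc=raised&(ratio>1.9)&(hsv[:,:,0]<15)
    res=[]
    for m,(u,v),a,b,p0 in((mc,uc[0],.055,.02,cap0),(mb,uc[1],.055,.08,blk0)):
        k,l=cv2.connectedComponents(m.astype('u1')); win=l[max(v-4,0):v+5,u-4:u+5];ids=win[win>0]
        if len(ids)==0: print('none');return
        mm=cv2.morphologyEx((l==np.bincount(ids).argmax()).astype('u1'),cv2.MORPH_CLOSE,np.ones((3,3)))
        out[b]=mm
    w={n:(uc[:,1].min()-40,uc[:,1].max()+40,uc[:,0].min()-50,uc[:,0].max()+50)}
    # joint fit: each pixel class; render block and cap separately, cap in front
    cs=r.get_calibration(n);ww=w[n];A=out[.02][ww[0]:ww[1],ww[2]:ww[3]].astype(float);B=out[.08][ww[0]:ww[1],ww[2]:ww[3]].astype(float)
    def cost(p):
        c=render(cs,[box(-.0275,.0275,-.01,.01,ZT,.032,p[:3])],ww);b=render(cs,[box(-.0275,.0275,-.04,.04,ZT,.032,p[3:])],ww)
        b=np.clip(b-c,0,1) if n=='scene' else b
        # pixels hidden by far jaw (neither class but raised) ignored
        ign=(raised[ww[0]:ww[1],ww[2]:ww[3]])&(A==0)&(B==0)
        return ((((c-A)**2)+((b-B)**2))*np.where(ign,.0,1)).sum()
    ZT=.008;p=np.r_[cap0,blk0]
    for k in range(4):
        st=np.array([.004,.004,.05]*2)*(1 if k%2==0 else -1)*.7**k
        o=minimize(cost,p,method='Nelder-Mead',options=dict(initial_simplex=np.vstack([p]+[p+np.eye(6)[i]*st[i] for i in range(6)]),maxiter=900,xatol=1e-5,fatol=1e-3));p=o.x
    c,s=np.cos(p[5]),np.sin(p[5]);d=p[:2]-p[3:5]
    print(n,'cap',p[:3].round(4),'block',p[3:].round(4),'rel x %.4f y %.4f yaw %.3f'%(c*d[0]+s*d[1],-s*d[0]+c*d[1],p[2]-p[5]),'cost',o.fun,A.sum(),B.sum())
if __name__=='__main__': chk(sys.argv[1],*(sys.argv[2:3]))
E
python3 chk.py b3
```

```text
scene cap [0.6109 0.0648 0.068 ] block [0.6138 0.0045 0.0637] rel x 0.0010 y 0.0604 yaw 0.004 cost 44.95703125 228.0 580.0
```

```bash
python3 - <<'E'
from go import *
from fit import pts
Rr,_=axes()
def an(tag,p,h):
    d=np.load(tag+'.npz');P=pts('scene',d['d']);im=d['p'].astype(int)
    z=np.array([np.cos(h),np.sin(h),0]);y=np.array([0,0,-1.]);x=np.cross(y,z)
    l=(P-p)@np.stack([x,y,z],1)
    sat=im.max(2)-im.min(2)
    m=(abs(l[:,:,0])<.02)&(abs(l[:,:,2])<.06)&(abs(l[:,:,2])>.022)&(P[:,:,2]>.004)&(sat<40)
    print(tag)
    for lo in np.arange(-.05,.012,.004):
        k=m&(l[:,:,1]>lo)&(l[:,:,1]<lo+.004);print(lo.round(3),*np.histogram(l[k][:,2],[-.06,-.05,-.045,-.04,-.035,-.03,-.025,-.02,.02,.025,.03,.035,.04,.045,.05,.06])[0])
an('a3',np.array([.4847,.3158,.0043]),.212)
an('a4',np.array([.485,.3158,-.0073]),.212);an('a5',np.array([.485,.3158,-.0073]),.212);an('b3',np.array([.6112,.0623,.1435]),.08)
E
```

```text
a3
-0.05 11 4 1 0 0 0 0 0 0 0 0 0 9 3 2
-0.046 8 3 1 0 0 0 0 0 0 0 0 0 11 4 3
-0.042 8 4 3 0 0 0 0 0 0 0 0 1 8 3 1
-0.038 5 3 0 0 0 0 0 0 0 0 0 0 8 3 3
-0.034 8 5 1 0 0 0 0 0 0 0 0 0 10 1 0
-0.03 1 3 1 0 0 4 2 0 0 0 0 0 11 2 1
-0.026 2 3 0 0 0 4 0 0 0 1 0 0 5 1 0
-0.022 0 0 0 0 0 2 0 0 0 0 0 0 1 1 0
-0.018 0 0 0 0 0 7 0 0 0 0 0 0 0 0 0
-0.014 0 0 0 0 0 4 0 0 0 0 0 0 0 0 0
-0.01 0 0 0 0 0 3 0 0 0 1 0 0 0 0 0
-0.006 0 0 0 0 0 2 0 0 0 2 0 0 0 0 0
-0.002 0 0 0 0 0 2 0 0 0 0 0 0 0 0 0
0.002 0 0 0 0 0 0 0 0 0 0 0 0 0 0 0
0.006 0 0 0 0 0 0 0 0 0 0 0 0 0 0 0
0.01 0 0 0 0 0 0 0 0 0 0 0 0 0 0 0
a4
-0.05 0 2 3 5 2 0 0 0 0 0 13 4 0 0 0
-0.046 0 5 1 4 0 1 0 0 0 0 11 3 1 0 0
-0.042 0 5 2 6 1 2 2 0 1 1 9 0 1 0 0
-0.038 0 6 1 5 2 0 0 0 0 1 10 2 1 1 0
-0.034 0 4 3 4 0 0 0 0 0 0 5 3 1 2 0
-0.03 0 2 5 6 0 0 0 0 0 0 5 3 2 0 0
-0.026 0 1 3 4 1 1 0 0 0 0 4 0 1 0 0
-0.022 0 0 2 4 1 1 0 0 0 0 3 3 0 0 0
-0.018 0 0 1 1 1 2 0 0 0 1 3 1 0 0 0
-0.014 0 0 0 0 0 1 0 0 0 1 0 0 0 0 0
-0.01 0 0 0 0 0 0 0 0 0 0 0 0 0 0 0
-0.006 0 0 0 0 0 0 0 0 0 0 0 0 0 0 0
-0.002 0 0 0 0 0 0 0 0 0 0 0 0 0 0 0
0.002 0 0 0 0 0 0 0 0 0 
[... 562 characters left out ...]
 0
0.002 0 0 0 0 0 0 0 0 0 0 0 0 0 0 0
0.006 0 0 0 0 0 0 0 0 0 0 0 0 0 0 0
0.01 0 0 0 0 0 0 0 0 0 0 0 0 0 0 0
b3
-0.05 0 2 3 2 1 0 0 0 0 2 8 1 2 0 0
-0.046 0 7 5 2 2 0 0 0 0 2 6 3 1 0 0
-0.042 0 5 5 4 1 0 0 0 0 1 11 0 0 1 0
-0.038 0 7 2 3 0 0 0 0 0 2 10 0 1 1 0
-0.034 0 4 4 4 1 0 0 0 0 1 7 1 2 0 0
-0.03 0 3 2 5 1 0 0 0 0 5 8 2 2 0 0
-0.026 0 4 4 3 0 0 0 0 0 1 8 1 1 0 0
-0.022 0 0 3 3 1 0 0 0 0 1 5 0 0 0 0
-0.018 0 0 1 1 1 0 0 0 0 0 10 1 0 0 0
-0.014 0 0 0 2 0 0 0 0 0 0 1 0 0 0 0
-0.01 0 0 0 0 0 0 0 0 0 0 0 0 0 0 0
-0.006 0 0 0 0 0 0 0 0 0 0 0 0 0 0 0
-0.002 0 0 0 0 0 0 0 0 0 0 0 0 0 0 0
0.002 0 0 0 0 0 0 0 0 0 0 0 0 0 0 0
0.006 0 0 0 0 0 0 0 0 0 0 0 0 0 0 0
0.01 0 0 0 0 0 0 0 0 0 0 0 0 0 0 0
```

```bash
python3 -m creep '[{"grip":1,"tx":0.014,"ty":0,"tz":-0.014,"yaw":10},{"grip":1,"tx":0.016,"ty":0,"tz":-0.011,"yaw":10},{"grip":1,"tx":0.018,"ty":0,"tz":-0.008,"yaw":10},{"grip":1,"tx":0.019,"ty":0,"tz":-0.005,"yaw":10},{"grip":1,"tx":0.0196,"ty":0,"tz":-0.0017,"yaw":10},{"grip":1,"tx":0.0196,"ty":0,"tz":0.0017,"yaw":10},{"grip":1,"tx":0.019,"ty":0,"tz":0.005,"yaw":10},{"grip":1,"tx":0.018,"ty":0,"tz":0.008,"yaw":10},{"grip":1,"tx":0.016,"ty":0,"tz":0.011,"yaw":9.7},{"grip":1,"tx":0,"ty":0,"tz":0,"yaw":0}]'; python3 go.py .497 -.0725 .04 -1.486; python3 snap.py c1 180 290 200 350 5;  python3 snap.py c1t 190 280 222 315 6 top; python3 chk.py b3;python3 chk.py c1; python3 chk.py c1t top
```

```text
time_s: 10.72
eef_pos: [0.4959, -0.0726, 0.142]
orientation: [-0.03, 0.707, -0.706, 0.029]
ft_force: [0.7, 0.4, 0.4]
opening: 1.002
heading -1.486262100082697 turn(tool deg) -0.02 p [ 0.49590669 -0.07255555  0.14195002] grip 1.002250188050484 F [0.66126494 0.41538272 0.36021124]
shift if no turn [-1.200e-03  1.019e-01  1.000e-04] after turn [-1.200e-03  1.019e-01  1.000e-04]
[[-0.996, -0.001, 0.085], [-0.085, 0.0, -0.996], [0.001, -1.0, -0.001]]
scene cap [0.6109 0.0648 0.068 ] block [0.6138 0.0045 0.0637] rel x 0.0010 y 0.0604 yaw 0.004 cost 44.95703125 228.0 580.0
scene cap [0.6106 0.0647 0.0058] block [0.6136 0.0059 0.0765] rel x 0.0015 y 0.0589 yaw -0.071 cost 40.44921875 224.0 568.0
top cap [0.6131 0.0632 0.0759] block [0.6161 0.0077 0.0739] rel x 0.0010 y 0.0556 yaw 0.002 cost 16.98828125 122.0 64.0
```

View pics/c1.png

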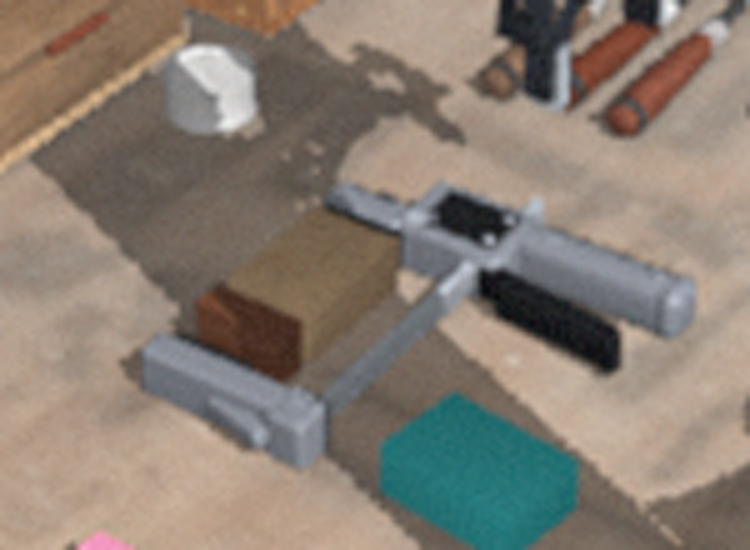

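View pics/c1t.png

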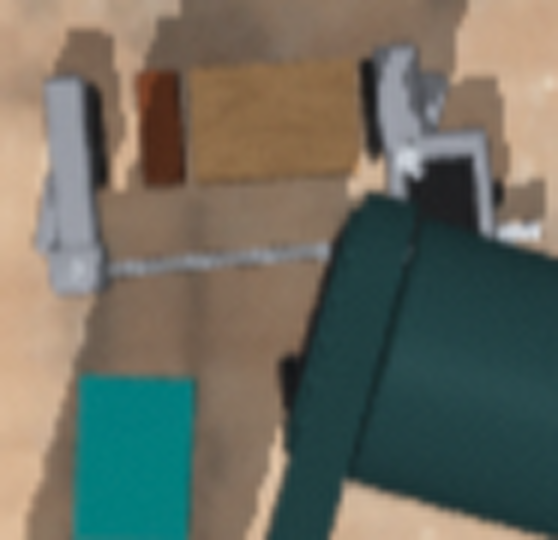

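```bash
python3 -m creep '[{"grip":1,"tx":-0.001,"ty":0.04,"tz":0,"yaw":0},{"grip":1,"tx":0,"ty":0.05,"tz":0,"yaw":0},{"grip":1,"tx":0,"ty":0.02,"tz":0,"yaw":0},{"grip":1,"tx":0,"ty":0,"tz":0,"yaw":0},{"grip":1,"tx":0,"ty":0,"tz":0,"yaw":0}]';python3 snap.py c2 180 280 260 390 6
```

```text
time_s: 11.45
eef_pos: [0.4992, -0.0719, 0.0332]
orientation: [0.03, -0.706, 0.707, -0.031]
ft_force: [1.1, 0.0, 0.7]
opening: 0.999
```

View pics/c2.png

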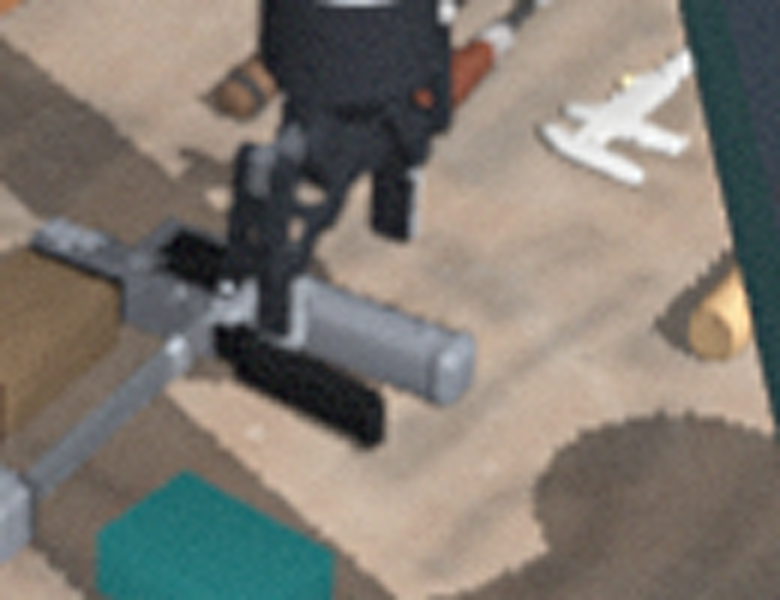

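```bash
python3 - <<'E'
from go import *
from fit import pts
P=pts('scene',np.load('c2.npz')['d']);R,p=axes();print(p)
l=(P-p)@R; 
w=np.zeros((420,560),bool);w[215:262,290:345]=True
for x0 in(-.02,-.01,0,.01,.02,.03):
    m=w&(abs(l[:,:,0]-x0)<.005)&(P[:,:,2]>.014)&(P[:,:,2]<.034)
    z=np.sort(l[m][:,2]);print(x0,len(z),np.percentile(z,[2,10,25,50,75,95,99]).round(4) if len(z) else '')
E
```

```text
[ 0.49935762 -0.0720728   0.03348645]
-0.02 40 [-0.0312 -0.0293 -0.0281 -0.0203  0.0185  0.0285  0.032 ]
-0.01 53 [-0.0317 -0.03   -0.0287  0.0079  0.0128  0.0246  0.0294]
0 62 [-0.1206 -0.0328 -0.0292  0.0072  0.0113  0.0225  0.0272]
0.01 70 [-0.124  -0.1184 -0.0312  0.0062  0.0109  0.024   0.0283]
0.02 59 [-0.0365 -0.0334 -0.0305  0.0091  0.0151  0.0247  0.0288]
0.03 57 [-0.0374 -0.0341 -0.031   0.008   0.0132  0.0236  0.0288]
```

```bash
python3 -m creep '[{"grip":1,"tx":0.002,"ty":0.012,"tz":-0.001,"yaw":0},{"grip":1,"tx":0,"ty":0.014,"tz":0,"yaw":0},{"grip":1,"tx":0,"ty":0.0125,"tz":0,"yaw":0},{"grip":1,"tx":0,"ty":0,"tz":0,"yaw":0},{"grip":1,"tx":0,"ty":0,"tz":0,"yaw":0}]';python3 snap.py c3 180 280 260 390 6
```

```text
time_s: 12.12
eef_pos: [0.496, -0.0712, -0.0062]
orientation: [-0.03, 0.707, -0.706, 0.03]
ft_force: [1.2, 0.2, 0.5]
opening: 0.997
```

View pics/c3.png

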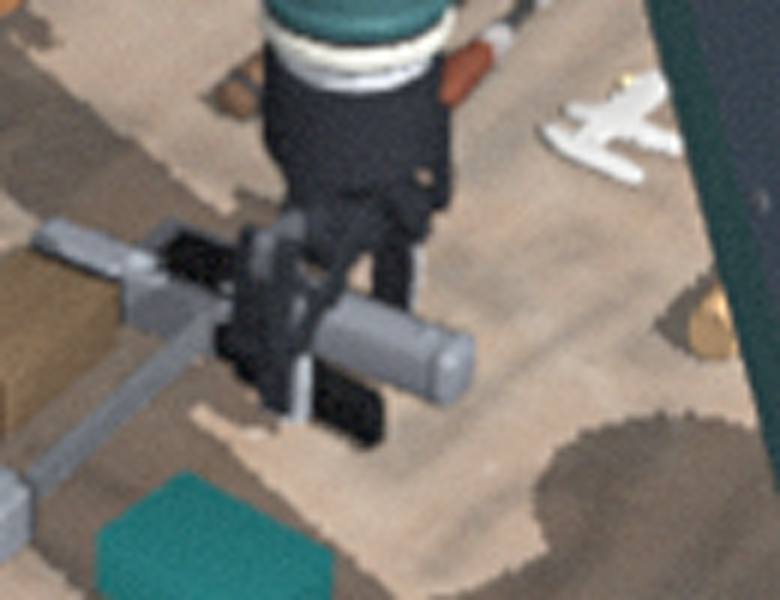

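```bash
python3 -m creep '[{"grip":0.85,"tx":0,"ty":0,"tz":0,"yaw":0},{"grip":0.78,"tx":0,"ty":0,"tz":0,"yaw":0},{"grip":0.74,"tx":0,"ty":0,"tz":0,"yaw":0}]';  python3 -m creep '[{"grip":0.7,"tx":0,"ty":0,"tz":0,"yaw":0},{"grip":0.65,"tx":0,"ty":0,"tz":0,"yaw":0},{"grip":0.65,"tx":0,"ty":0,"tz":0,"yaw":0},{"grip":0.65,"tx":0,"ty":0,"tz":0,"yaw":0}]'; python3 -m creep '[{"grip":0.6,"tx":0,"ty":0,"tz":0,"yaw":0},{"grip":0.6,"tx":0,"ty":0,"tz":0,"yaw":0}]'; python3 -m creep '[{"grip":0.55,"tx":0,"ty":0,"tz":0,"yaw":0},{"grip":0.55,"tx":0,"ty":0,"tz":0,"yaw":0}]'; python3 -c "
from go import *
for i in range(3): print(r.state()['opening'])"
```

```text
time_s: 12.55
eef_pos: [0.4965, -0.0721, -0.0054]
orientation: [0.03, -0.706, 0.707, -0.031]
ft_force: [-1.7, -5.6, 4.4]
opening: 0.739
time_s: 13.05
eef_pos: [0.4973, -0.0737, -0.0044]
orientation: [0.03, -0.705, 0.708, -0.031]
ft_force: [-5.4, -12.1, 13.9]
opening: 0.655
time_s: 13.3
eef_pos: [0.4977, -0.0743, -0.0041]
orientation: [0.029, -0.705, 0.708, -0.032]
ft_force: [-6.7, -15.9, 17.7]
opening: 0.603
time_s: 13.55
eef_pos: [0.498, -0.0751, -0.0036]
orientation: [0.029, -0.704, 0.708, -0.032]
ft_force: [-7.3, -19.0, 23.6]
opening: 0.551
0.5512269871724574
0.5512269871724574
0.5512269871724574
```

```bash
python3 snap.py c4 180 280 260 390 6
```

```text
(no output)
```

View pics/c4.png

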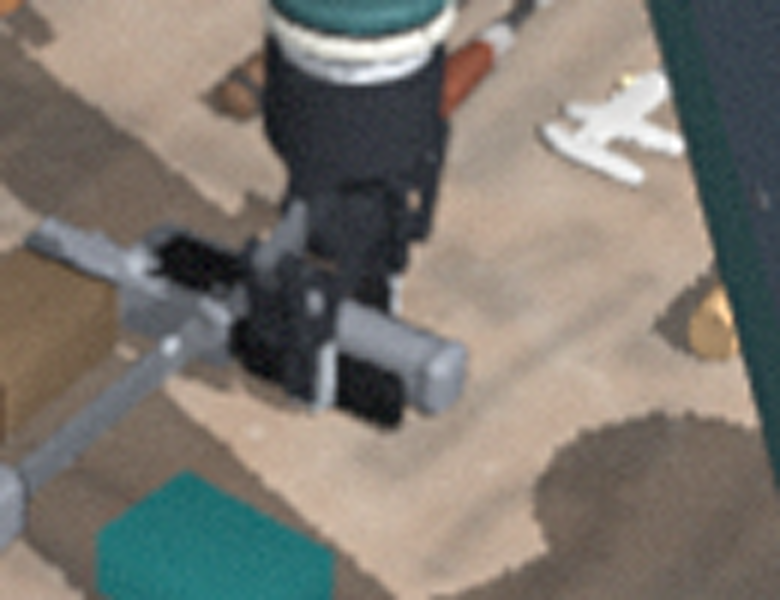

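```bash
python3 -m creep '[{"grip":0.65,"tx":0,"ty":0,"tz":0,"yaw":0},{"grip":0.8,"tx":0,"ty":0,"tz":0,"yaw":0},{"grip":1,"tx":0,"ty":0,"tz":0,"yaw":0},{"grip":1,"tx":0,"ty":0,"tz":0,"yaw":0}]'; python3 snap.py c5 180 280 260 390 6; python3 - <<'E'
from go import *
from fit import pts
P=pts('scene',np.load('c5.npz')['d']);R,p=axes();print(p)
l=(P-p)@R; 
w=np.zeros((420,560),bool);w[215:262,290:345]=True
for x0 in(-.03,-.02,-.01,0,.01,.02,.03):
    m=w&(abs(l[:,:,0]-x0)<.005)&(P[:,:,2]>.014)&(P[:,:,2]<.034)
    z=np.sort(l[m][:,2]);print(x0,len(z),np.percentile(z,[2,10,25,50,75,95,99]).round(4) if len(z) else '')
E
```

```text
time_s: 14.1
eef_pos: [0.4956, -0.0708, -0.0063]
orientation: [-0.031, 0.707, -0.706, 0.03]
ft_force: [0.2, 0.1, 0.1]
opening: 1.0
[ 0.49563572 -0.07088842 -0.00626924]
-0.03 13 [-0.0334 -0.0328 -0.0319 -0.0292  0.0107  0.0288  0.0299]
-0.02 7 [-0.0343 -0.033  -0.0319 -0.0315  0.0042  0.0044  0.0045]
-0.01 37 [-0.0134  0.0056  0.0076  0.0108  0.0207  0.0455  0.0456]
0 75 [-0.1251 -0.094  -0.0535  0.0088  0.0349  0.0457  0.0468]
0.01 98 [-0.1236 -0.052  -0.0466 -0.0213  0.0146  0.0455  0.0475]
0.02 59 [-0.0366 -0.0353 -0.0316  0.0072  0.0109  0.0237  0.0284]
0.03 58 [-0.0394 -0.0362 -0.0337  0.0047  0.0124  0.0224  0.0269]
```

View pics/c5.png

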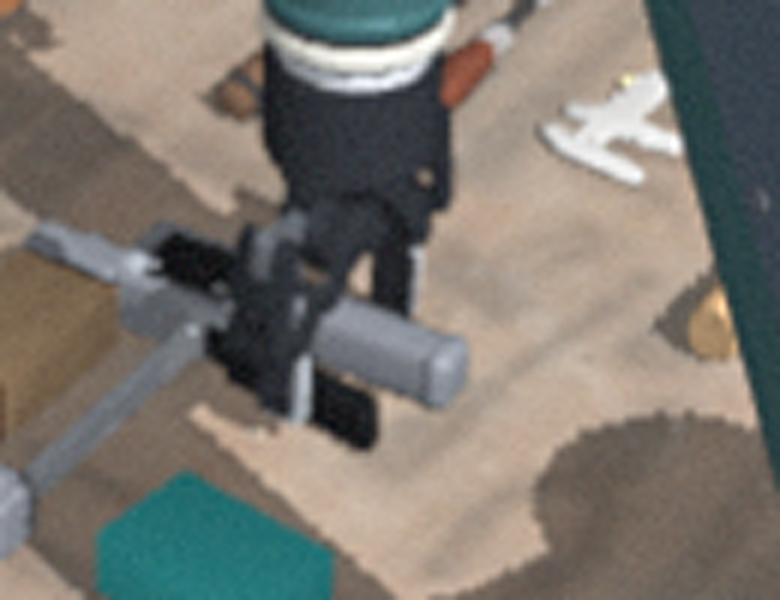

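```bash
python3 -m creep '[{"grip":1,"tx":0,"ty":-0.007,"tz":-0.003,"yaw":0},{"grip":0.85,"tx":0,"ty":0,"tz":0,"yaw":0},{"grip":0.76,"tx":0,"ty":0,"tz":0,"yaw":0},{"grip":0.72,"tx":0,"ty":0,"tz":0,"yaw":0}]';  python3 -m creep '[{"grip":0.7,"tx":0,"ty":0,"tz":0,"yaw":0},{"grip":0.65,"tx":0,"ty":0,"tz":0,"yaw":0},{"grip":0.65,"tx":0,"ty":0,"tz":0,"yaw":0}]'; python3 -m creep '[{"grip":0.6,"tx":0,"ty":0,"tz":0,"yaw":0},{"grip":0.6,"tx":0,"ty":0,"tz":0,"yaw":0}]'
```

```text
time_s: 14.65
eef_pos: [0.4963, -0.0693, 0.0016]
orientation: [0.03, -0.706, 0.707, -0.031]
ft_force: [-2.2, -5.8, 7.7]
opening: 0.725
time_s: 15.02
eef_pos: [0.4968, -0.071, 0.0024]
orientation: [0.03, -0.705, 0.708, -0.031]
ft_force: [-5.4, -12.5, 15.9]
opening: 0.655
time_s: 15.28
eef_pos: [0.4973, -0.0717, 0.0028]
orientation: [0.03, -0.705, 0.708, -0.032]
ft_force: [-6.8, -16.1, 19.4]
opening: 0.601
```

```bash
python3 -m creep '[{"grip":0.6,"tx":0,"ty":-0.002,"tz":0,"yaw":0},{"grip":0.6,"tx":0,"ty":0,"tz":0,"yaw":0}]'
```

```text
time_s: 15.52
eef_pos: [0.4961, -0.0685, 0.0031]
orientation: [0.03, -0.706, 0.707, -0.03]
ft_force: [0.0, -3.1, 0.3]
opening: 0.602
```

```bash
python3 -m creep '[{"grip":0.56,"tx":0,"ty":-0.0004,"tz":0,"yaw":0},{"grip":0.53,"tx":0,"ty":-0.0003,"tz":0,"yaw":0},{"grip":0.53,"tx":0,"ty":0,"tz":0,"yaw":0}]'; python3 -m creep '[{"grip":0.5,"tx":0,"ty":-0.0003,"tz":0,"yaw":0},{"grip":0.5,"tx":0,"ty":0,"tz":0,"yaw":0}]'
```

```text
time_s: 15.9
eef_pos: [0.496, -0.0689, 0.004]
orientation: [0.03, -0.706, 0.707, -0.031]
ft_force: [-1.9, -6.8, 5.5]
opening: 0.532
time_s: 16.15
eef_pos: [0.4961, -0.0691, 0.0043]
orientation: [0.03, -0.706, 0.707, -0.031]
ft_force: [-1.7, -8.2, 6.8]
opening: 0.505
```

```bash
python3 -m creep '[{"grip":0.48,"tx":0,"ty":-0.0006,"tz":0,"yaw":0},{"grip":0.48,"tx":0,"ty":0,"tz":0,"yaw":0}]'; python3 -m creep '[{"grip":0.46,"tx":0,"ty":-0.0003,"tz":0,"yaw":0},{"grip":0.46,"tx":0,"ty":0,"tz":0,"yaw":0}]'; python3 snap.py c6 180 290 200 350 5
```

```text
time_s: 16.4
eef_pos: [0.4959, -0.0685, 0.0046]
orientation: [0.03, -0.706, 0.707, -0.03]
ft_force: [-1.9, -5.0, 3.1]
opening: 0.483
time_s: 16.65
eef_pos: [0.4959, -0.0684, 0.0049]
orientation: [0.03, -0.706, 0.707, -0.03]
ft_force: [-1.0, -5.4, 2.0]
opening: 0.471
```

View pics/c6.png

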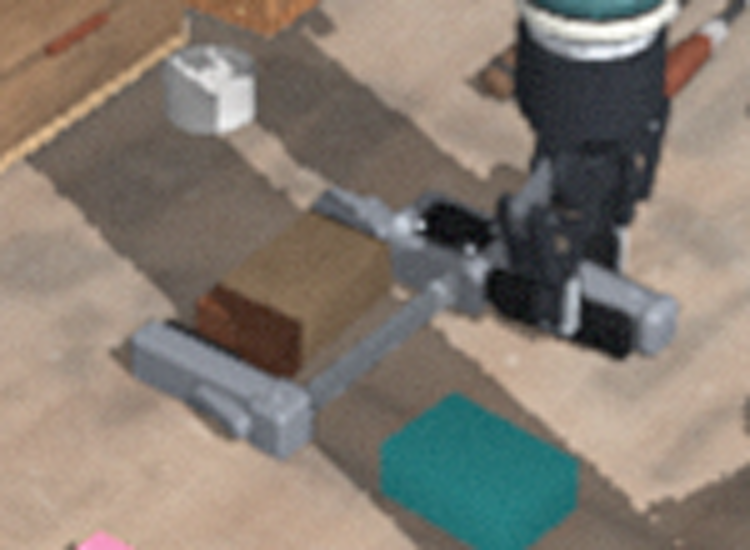

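```bash
python3 -m creep '[{"grip":0.55,"tx":0,"ty":0.001,"tz":0,"yaw":0},{"grip":0.65,"tx":0,"ty":0.0015,"tz":0,"yaw":0},{"grip":0.75,"tx":0,"ty":0.001,"tz":0,"yaw":0},{"grip":0.9,"tx":0,"ty":0,"tz":0,"yaw":0},{"grip":1,"tx":0,"ty":0,"tz":0,"yaw":0},{"grip":1,"tx":0,"ty":0,"tz":0,"yaw":0}]'; python3 snap.py c7 180 290 200 350 5; cat > ctr.py <<'E'
from go import *
from fit import pts
import sys
P=pts('scene',np.load(sys.argv[1]+'.npz')['d']);R,p=axes();print(p)
l=(P-p)@R; 
w=(abs(l[:,:,2])<.05)
for x0 in(-.03,-.02,.02,.03,.04):
    m=w&(abs(l[:,:,0]-x0)<.005)&(P[:,:,2]>.014)&(P[:,:,2]<.034)
    z=np.sort(l[m][:,2]);print(x0,len(z),np.percentile(z,[2,10,25,50,75,95,99]).round(4) if len(z) else '')
# far end of grip (tool x max at height)
m=(abs(l[:,:,2])<.035)&(P[:,:,2]>.014)&(P[:,:,2]<.034)&(l[:,:,0]<.08)&(l[:,:,0]>.0); print('grip end x',np.percentile(l[m&(l[:,:,2]>0)][:,0],[98,99]))
E
python3 ctr.py c7;python3 chk.py c7
```

```text
time_s: 17.45
eef_pos: [0.4956, -0.0683, 0.0014]
orientation: [-0.03, 0.706, -0.706, 0.03]
ft_force: [0.5, -0.1, -0.9]
opening: 1.0
[ 0.49571431 -0.06828169  0.00141773]
-0.03 21 [-0.0335 -0.033  -0.0326 -0.0301 -0.0274  0.0185  0.0211]
-0.02 17 [-0.0371 -0.0364 -0.035  -0.0323 -0.0294  0.023   0.0267]
0.02 60 [-0.0413 -0.0389 -0.0348  0.0031  0.0086  0.0158  0.0202]
0.03 53 [-0.043  -0.0403 -0.0365  0.0024  0.0089  0.0181  0.024 ]
0.04 51 [-0.0419 -0.0408 -0.0291  0.0035  0.0083  0.0202  0.0227]
grip end x [0.04917931 0.04931887]
scene cap [ 0.6103  0.067  -0.001 ] block [0.6145 0.0125 0.0641] rel x -0.0007 y 0.0547 yaw -0.065 cost 33.6796875 196.0 536.0
```

View pics/c7.png

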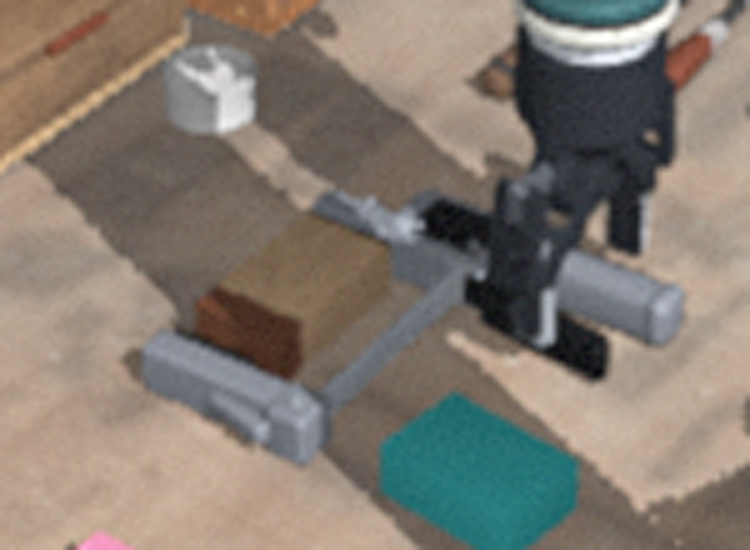

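```bash
python3 -m creep '[{"grip":0.9,"tx":0,"ty":0,"tz":-0.0065,"yaw":0},{"grip":0.78,"tx":0,"ty":0,"tz":0,"yaw":0},{"grip":0.74,"tx":0,"ty":-0.0006,"tz":0.0005,"yaw":0},{"grip":0.68,"tx":0,"ty":-0.0009,"tz":0.0015,"yaw":0},{"grip":0.62,"tx":0,"ty":-0.0009,"tz":0.002,"yaw":0}]'; python3 -m creep '[{"grip":0.57,"tx":0,"ty":-0.0007,"tz":0.002,"yaw":0},{"grip":0.52,"tx":0,"ty":-0.0007,"tz":0.002,"yaw":0},{"grip":0.48,"tx":0,"ty":-0.0006,"tz":0.0015,"yaw":0},{"grip":0.46,"tx":0,"ty":-0.0002,"tz":0,"yaw":0},{"grip":0.46,"tx":0,"ty":0,"tz":0,"yaw":0}]'; python3 snap.py c8 180 290 200 350 5
```

```text
time_s: 18.12
eef_pos: [0.4953, -0.0659, 0.0041]
orientation: [0.03, -0.706, 0.706, -0.03]
ft_force: [-0.2, 0.9, -2.4]
opening: 0.616
time_s: 18.75
eef_pos: [0.4957, -0.0712, 0.006]
orientation: [-0.03, 0.707, -0.706, 0.03]
ft_force: [-3.1, -0.2, 6.0]
opening: 0.471
```

View pics/c8.png

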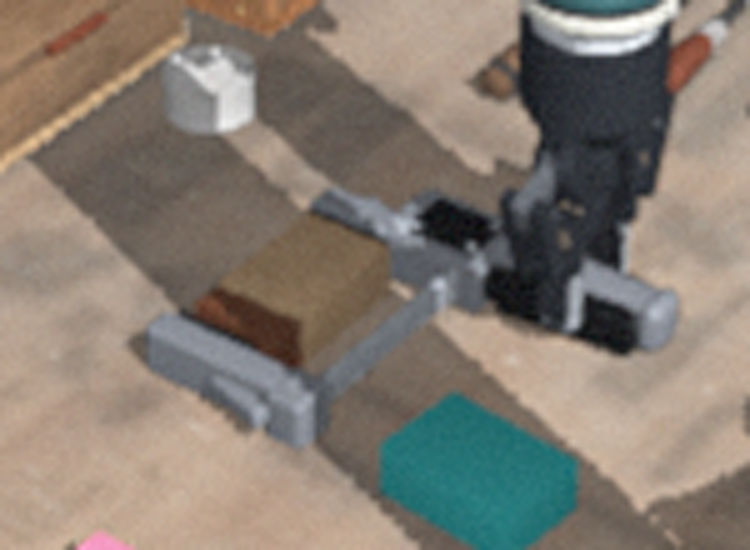

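```bash
python3 -m creep '[{"grip":0.55,"tx":0,"ty":0.001,"tz":-0.002,"yaw":0},{"grip":0.65,"tx":0,"ty":0.0015,"tz":-0.004,"yaw":0},{"grip":0.75,"tx":0,"ty":0.0015,"tz":-0.0035,"yaw":0},{"grip":0.9,"tx":0,"ty":0.0006,"tz":0,"yaw":0},{"grip":1,"tx":0,"ty":0,"tz":0,"yaw":0},{"grip":1,"tx":0,"ty":0,"tz":0,"yaw":0}]'; python3 snap.py c9 180 290 200 350 5;python3 snap.py c9t 190 280 222 315 6 top;python3 ctr.py c9;python3 chk.py c9; python3 chk.py c9t top
```

```text
time_s: 19.55
eef_pos: [0.4951, -0.0616, 0.0013]
orientation: [-0.03, 0.707, -0.706, 0.03]
ft_force: [-0.2, -1.0, 0.0]
opening: 1.005
[ 0.49518202 -0.06174594  0.00138126]
-0.03 22 [-0.0316 -0.0311 -0.0297 -0.029   0.0001  0.0135  0.017 ]
-0.02 9 [-0.0305 -0.03    0.0061  0.0097  0.0171  0.0308  0.0331]
0.02 57 [-0.0358 -0.0345 -0.0315  0.0074  0.012   0.0252  0.0322]
0.03 59 [-0.0377 -0.0364 -0.0347  0.0057  0.0118  0.0223  0.0289]
0.04 51 [-0.0359 -0.0325  0.0049  0.0092  0.0167  0.0267  0.0286]
grip end x [0.04816909 0.0492082 ]
scene cap [0.6112 0.0669 0.0417] block [0.6141 0.0121 0.066 ] rel x 0.0007 y 0.0548 yaw -0.024 cost 29.77734375 151.0 544.0
top cap [0.613  0.0633 0.0164] block [0.6167 0.0126 0.0757] rel x 0.0002 y 0.0509 yaw -0.059 cost 13.8046875 133.0 167.0
```

View pics/c9.png

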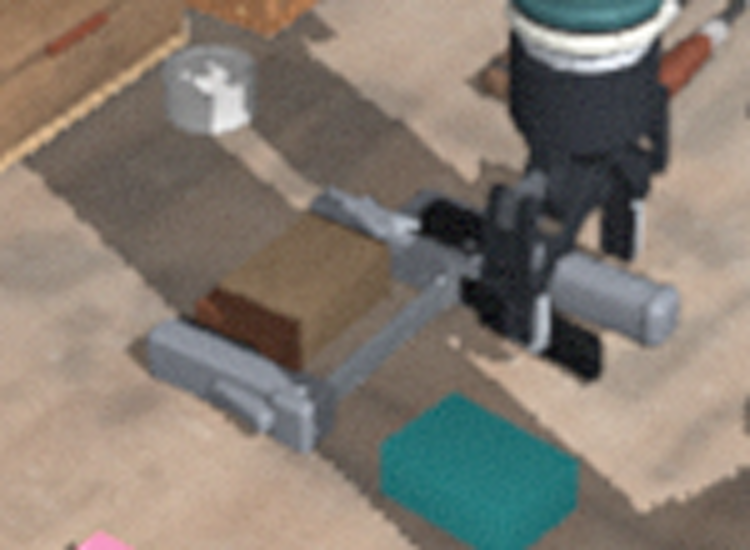

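View pics/c9t.png

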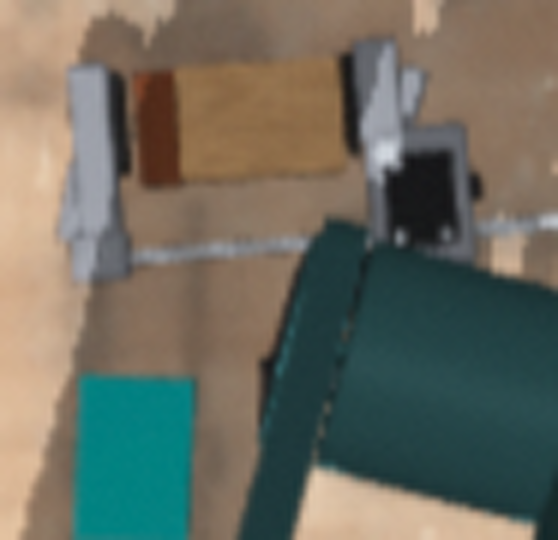

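```bash
python3 -m creep '[{"grip":0.9,"tx":0,"ty":0,"tz":-0.0015,"yaw":0},{"grip":0.8,"tx":0,"ty":0,"tz":0,"yaw":0},{"grip":0.75,"tx":0,"ty":-0.0005,"tz":0,"yaw":0},{"grip":0.72,"tx":0,"ty":-0.0005,"tz":0.001,"yaw":0},{"grip":0.7,"tx":0,"ty":-0.0003,"tz":0.0007,"yaw":0},{"grip":0.7,"tx":0,"ty":0,"tz":0,"yaw":0}]'; for i in 1; do python3 -m creep '[{"grip":0.68,"tx":0,"ty":-0.0003,"tz":0.0007,"yaw":0},{"grip":0.68,"tx":0,"ty":0,"tz":0,"yaw":0}]'; done;  python3 -m creep '[{"grip":0.665,"tx":0,"ty":-0.0002,"tz":0.0005,"yaw":0},{"grip":0.665,"tx":0,"ty":0,"tz":0,"yaw":0}]'
```

```text
time_s: 20.4
eef_pos: [0.4951, -0.062, 0.0028]
orientation: [-0.03, 0.707, -0.706, 0.03]
ft_force: [-2.4, -1.6, 3.6]
opening: 0.701
time_s: 20.65
eef_pos: [0.4952, -0.0627, 0.0031]
orientation: [-0.03, 0.706, -0.706, 0.03]
ft_force: [-1.9, -2.9, 4.5]
opening: 0.68
time_s: 20.9
eef_pos: [0.4952, -0.0632, 0.0033]
orientation: [0.03, -0.706, 0.706, -0.03]
ft_force: [-2.1, -3.7, 4.6]
opening: 0.667
```

```bash
python3 -m creep '[{"grip":0.65,"tx":0,"ty":-0.0003,"tz":0.0007,"yaw":0},{"grip":0.65,"tx":0,"ty":0,"tz":0,"yaw":0}]';  python3 -m creep '[{"grip":0.635,"tx":0,"ty":-0.0003,"tz":0.0006,"yaw":0},{"grip":0.635,"tx":0,"ty":0,"tz":0,"yaw":0}]';python3 -m creep '[{"grip":0.62,"tx":0,"ty":-0.0003,"tz":0.0006,"yaw":0},{"grip":0.62,"tx":0,"ty":0,"tz":0,"yaw":0}]'; python3 snap.py d1 180 290 200 350 5;python3 snap.py d1t 190 280 222 315 6 top
```

```text
time_s: 21.15
eef_pos: [0.4953, -0.0638, 0.0035]
orientation: [-0.03, 0.707, -0.706, 0.03]
ft_force: [-1.6, -2.4, 4.6]
opening: 0.646
time_s: 21.4
eef_pos: [0.4953, -0.0644, 0.0037]
orientation: [-0.03, 0.707, -0.706, 0.03]
ft_force: [-1.2, -2.2, 3.0]
opening: 0.637
time_s: 21.65
eef_pos: [0.4954, -0.0648, 0.004]
orientation: [-0.03, 0.707, -0.706, 0.03]
ft_force: [-1.3, -1.0, 3.0]
opening: 0.621
```

View pics/d1t.png

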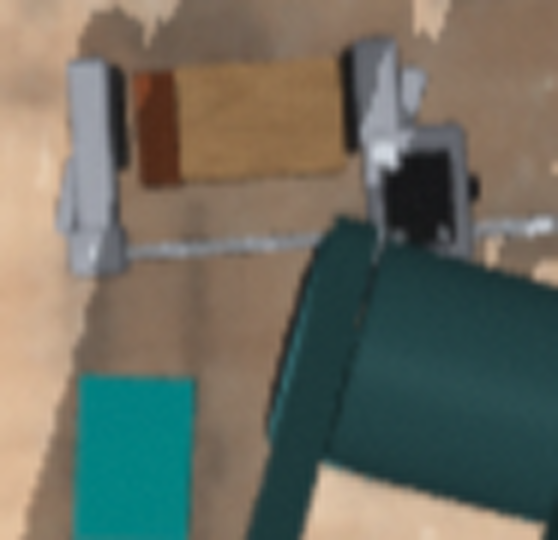

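```bash
python3 -m creep '[{"grip":0.605,"tx":0,"ty":-0.0003,"tz":0.0006,"yaw":0},{"grip":0.59,"tx":0,"ty":-0.0003,"tz":0.0006,"yaw":0},{"grip":0.59,"tx":0,"ty":0,"tz":0,"yaw":0}]';python3 -m creep '[{"grip":0.575,"tx":0,"ty":-0.0003,"tz":0.0006,"yaw":0},{"grip":0.56,"tx":0,"ty":-0.0002,"tz":0.0006,"yaw":0},{"grip":0.56,"tx":0,"ty":0,"tz":0,"yaw":0}]'; python3 -m creep '[{"grip":0.545,"tx":0,"ty":-0.0002,"tz":0.0006,"yaw":0},{"grip":0.545,"tx":0,"ty":0,"tz":0,"yaw":0}]';python3 -m creep '[{"grip":0.53,"tx":0,"ty":-0.0002,"tz":0.0006,"yaw":0},{"grip":0.53,"tx":0,"ty":0,"tz":0,"yaw":0}]';  python3 snap.py d2t 190 280 222 315 6 top
```

```text
time_s: 22.12
eef_pos: [0.4954, -0.0659, 0.0045]
orientation: [-0.03, 0.707, -0.706, 0.03]
ft_force: [-0.9, 1.6, -1.1]
opening: 0.59
time_s: 22.5
eef_pos: [0.4957, -0.0674, 0.0051]
orientation: [-0.03, 0.707, -0.706, 0.03]
ft_force: [-0.9, 2.0, -1.9]
opening: 0.558
time_s: 22.75
eef_pos: [0.4958, -0.0681, 0.0054]
orientation: [-0.03, 0.706, -0.706, 0.03]
ft_force: [-0.6, 1.8, -1.3]
opening: 0.548
time_s: 23.0
eef_pos: [0.4959, -0.0687, 0.0056]
orientation: [-0.03, 0.706, -0.706, 0.03]
ft_force: [-0.1, 0.7, -2.4]
opening: 0.53
```

View pics/d2t.png

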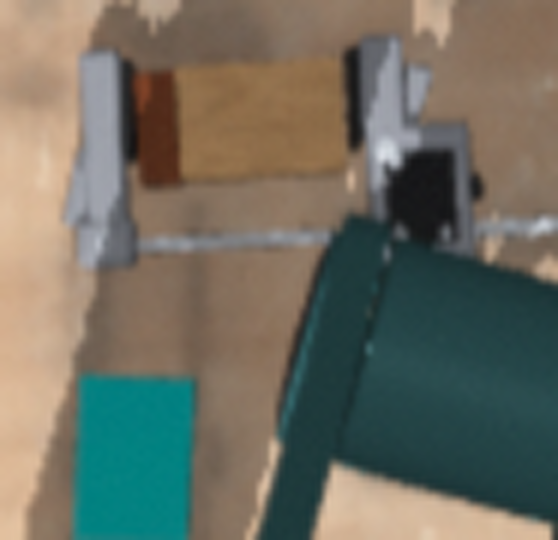

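```bash
python3 -m creep '[{"grip":0.515,"tx":0,"ty":-0.0002,"tz":0.0005,"yaw":0},{"grip":0.515,"tx":0,"ty":0,"tz":0,"yaw":0}]';python3 -m creep '[{"grip":0.5,"tx":0,"ty":-0.0002,"tz":0.0005,"yaw":0},{"grip":0.5,"tx":0,"ty":0,"tz":0,"yaw":0}]'; python3 -m creep '[{"grip":0.49,"tx":0,"ty":-0.0001,"tz":0.0004,"yaw":0},{"grip":0.49,"tx":0,"ty":0,"tz":0,"yaw":0}]';python3 -m creep '[{"grip":0.48,"tx":0,"ty":-0.0001,"tz":0.0003,"yaw":0},{"grip":0.48,"tx":0,"ty":0,"tz":0,"yaw":0}]';  python3 snap.py d3t 190 280 222 315 6 top
```

```text
time_s: 23.3
eef_pos: [0.4959, -0.0691, 0.0058]
orientation: [-0.03, 0.706, -0.706, 0.03]
ft_force: [-0.4, 0.8, -2.4]
opening: 0.515
time_s: 23.55
eef_pos: [0.4959, -0.0696, 0.006]
orientation: [-0.03, 0.707, -0.706, 0.03]
ft_force: [0.6, 2.6, -1.6]
opening: 0.501
time_s: 23.8
eef_pos: [0.496, -0.07, 0.0061]
orientation: [-0.03, 0.707, -0.706, 0.03]
ft_force: [-0.9, 2.1, -2.6]
opening: 0.492
time_s: 24.05
eef_pos: [0.496, -0.0703, 0.0062]
orientation: [-0.03, 0.707, -0.706, 0.03]
ft_force: [0.7, 3.1, -2.4]
opening: 0.485
```

View pics/d3t.png

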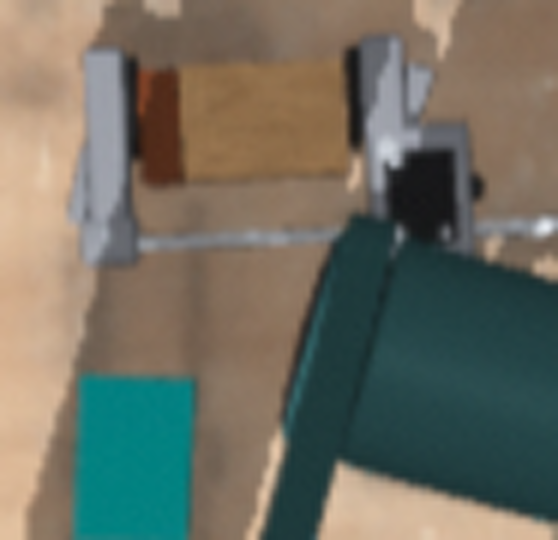

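```bash
python3 -m creep '[{"grip":0.55,"tx":0,"ty":0.001,"tz":-0.002,"yaw":0},{"grip":0.65,"tx":0,"ty":0.0015,"tz":-0.004,"yaw":0},{"grip":0.75,"tx":0,"ty":0.0015,"tz":-0.003,"yaw":0},{"grip":0.9,"tx":0,"ty":0.0005,"tz":0,"yaw":0},{"grip":1,"tx":0,"ty":0,"tz":0,"yaw":0},{"grip":1,"tx":0,"ty":0,"tz":0,"yaw":0}]'; python3 snap.py e1 180 290 200 350 5;python3 ctr.py e1;python3 chk.py e1; python3 - <<'E'
from go import *
from fit import pts
z=np.load('e1.npz');P=pts('scene',z['d']);im=z['p'].astype(int)
m=(im[:,:,1]>im[:,:,0]*2)&(im[:,:,2]>im[:,:,0]*2)&(P[:,:,2]>.028)&(P[:,:,2]<.036)&(abs(P[:,:,0]-.45)<.1)&(abs(P[:,:,1]-.08)<.1)
q=P[m][:,:2].astype(np.float32);print(m.sum(),cv2.minAreaRect(q),q.min(0),q.max(0))
E
```

```text
time_s: 24.85
eef_pos: [0.4951, -0.0613, 0.0017]
orientation: [-0.03, 0.707, -0.706, 0.03]
ft_force: [-0.8, 0.5, -0.6]
opening: 0.997
[ 0.49516383 -0.06135763  0.00168184]
-0.03 23 [-0.0307 -0.0294 -0.0286 -0.0277 -0.0082  0.0156  0.0167]
-0.02 9 [-0.0301 -0.0297  0.0058  0.0149  0.0187  0.0305  0.0327]
0.02 60 [-0.0363 -0.0349 -0.0316  0.0063  0.0134  0.0273  0.0309]
0.03 56 [-0.0387 -0.0374 -0.0346  0.006   0.0115  0.024   0.0302]
0.04 44 [-0.037   0.0036  0.0062  0.009   0.0162  0.0258  0.0284]
grip end x [0.04601197 0.04645014]
scene cap [0.6101 0.0661 0.0482] block [0.6143 0.0108 0.0609] rel x -0.0008 y 0.0554 yaw -0.013 cost 32.37109375 129.0 546.0
476 ((0.44999492168426514, 0.07616066932678223), (0.056996602565050125, 0.08244531601667404), 86.0632553100586) [0.40812767 0.04590872] [0.49153018 0.10505345]
```

View pics/e1.png

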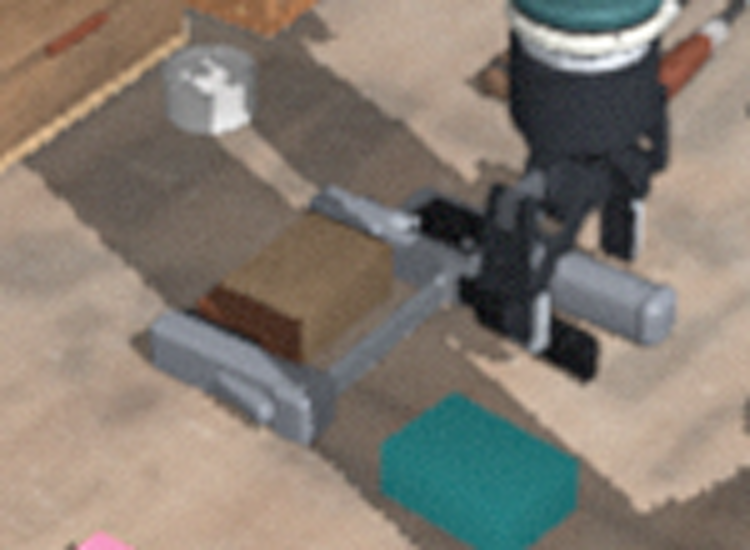

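```bash
python3 -m creep '[{"grip":1,"tx":0,"ty":-0.04,"tz":0,"yaw":0},{"grip":1,"tx":0,"ty":-0.035,"tz":0,"yaw":0},{"grip":1,"tx":0.011,"ty":0,"tz":-0.046,"yaw":0},{"grip":1,"tx":0.011,"ty":0,"tz":-0.047,"yaw":0},{"grip":1,"tx":0.011,"ty":0,"tz":-0.047,"yaw":0},{"grip":1,"tx":0,"ty":0,"tz":0,"yaw":7.5},{"grip":1,"tx":0,"ty":0,"tz":0,"yaw":0}]'; python3 go.py .45 .0758 .002 -1.62; python3 snap.py f1 190 300 200 350 5
```

```text
time_s: 25.78
eef_pos: [0.4503, 0.0758, 0.0768]
orientation: [0.015, 0.707, -0.707, -0.015]
ft_force: [-0.2, 0.2, 0.2]
opening: 1.005
heading -1.6143092865990745 turn(tool deg) 0.33 p [0.45028424 0.0758186  0.07682522] grip 1.0054352196192287 F [-0.18178993  0.21483365  0.21995412]
shift if no turn [0.0003 0.0748 0.    ] after turn [0.0003 0.0748 0.    ]
[[-0.999, 0.0, -0.049], [0.049, 0.0, -0.999], [-0.0, -1.0, -0.0]]
```

View pics/f1.png

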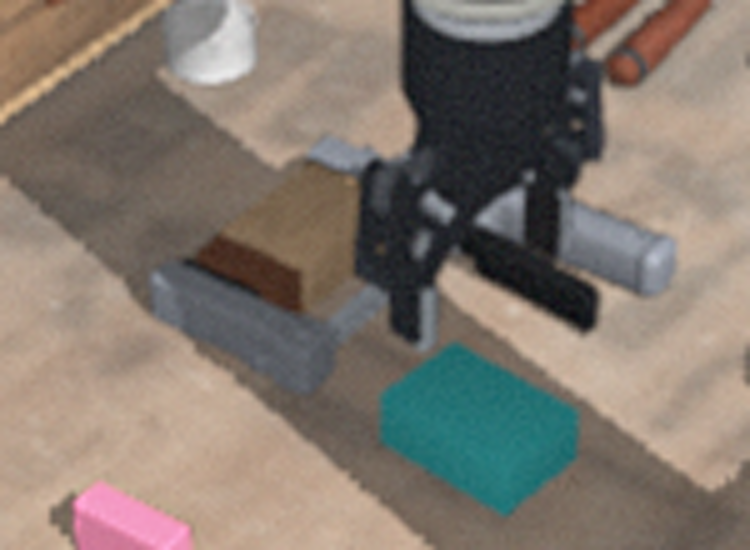

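```bash
python3 -m creep '[{"grip":1,"tx":0,"ty":0.04,"tz":0,"yaw":0},{"grip":0.9,"tx":0,"ty":0.031,"tz":0,"yaw":0},{"grip":0.75,"tx":0,"ty":0,"tz":0,"yaw":0},{"grip":0.68,"tx":0,"ty":0,"tz":0,"yaw":0}]' | tail -2; for k in 1; do python3 -m creep '[{"grip":0.66,"tx":0,"ty":0,"tz":0,"yaw":0},{"grip":0.65,"tx":0,"ty":0,"tz":0,"yaw":0}]' | tail -1;python3 -m creep '[{"grip":0.65,"tx":0,"ty":0,"tz":0,"yaw":0}]' | tail -1; python3 -m creep '[{"grip":0.64,"tx":0,"ty":0,"tz":0,"yaw":0}]'|tail -1; python3 -m creep '[{"grip":0.64,"tx":0,"ty":0,"tz":0,"yaw":0}]'|tail -1; python3 -m creep '[{"grip":0.635,"tx":0,"ty":0,"tz":0,"yaw":0}]'|tail -1; python3 -m creep '[{"grip":0.635,"tx":0,"ty":0,"tz":0,"yaw":0}]'|tail -2;  done
```

```text
ft_force: [0.6, -0.4, -0.1]
opening: 0.682
opening: 0.651
opening: 0.65
opening: 0.643
opening: 0.641
opening: 0.642
ft_force: [-0.9, -2.0, 8.4]
opening: 0.639
```

```bash
python3 -m creep '[{"grip":0.625,"tx":0,"ty":0,"tz":0,"yaw":0}]'|tail -1; python3 -m creep '[{"grip":0.625,"tx":0,"ty":0,"tz":0,"yaw":0}]'|tail -1;python3 -m creep '[{"grip":0.625,"tx":0,"ty":0,"tz":0,"yaw":0}]'|tail -1; echo; python3 -m creep '[{"grip":0.61,"tx":0,"ty":0,"tz":0,"yaw":0}]'|tail -1; python3 -m creep '[{"grip":0.61,"tx":0,"ty":0,"tz":0,"yaw":0}]'|tail -1;python3 -m creep '[{"grip":0.61,"tx":0,"ty":0,"tz":0,"yaw":0}]'|tail -1; echo; python3 -m creep '[{"grip":0.58,"tx":0,"ty":0,"tz":0,"yaw":0}]'|tail -1; python3 -m creep '[{"grip":0.58,"tx":0,"ty":0,"tz":0,"yaw":0}]'|tail -1;python3 -m creep '[{"grip":0.58,"tx":0,"ty":0,"tz":0,"yaw":0}]'|tail -2
```

```text
opening: 0.635
opening: 0.633
opening: 0.632

opening: 0.626
opening: 0.628
opening: 0.63

opening: 0.63
opening: 0.63
ft_force: [-1.7, -3.1, 13.1]
opening: 0.632
```

```bash
python3 -m creep '[{"grip":0.65,"tx":0,"ty":0,"tz":0,"yaw":0},{"grip":0.75,"tx":0,"ty":0,"tz":0,"yaw":0},{"grip":0.85,"tx":0,"ty":-0.03,"tz":0,"yaw":0},{"grip":1,"tx":0,"ty":-0.04,"tz":0,"yaw":-7.5},{"grip":1,"tx":-0.011,"ty":0,"tz":0.046,"yaw":0},{"grip":1,"tx":-0.011,"ty":0,"tz":0.047,"yaw":0},{"grip":1,"tx":-0.011,"ty":0,"tz":0.047,"yaw":0},{"grip":1,"tx":0,"ty":0,"tz":0,"yaw":0},{"grip":1,"tx":0,"ty":0,"tz":0,"yaw":0}]'; python3 go.py .4951 -.061 .0015 -1.486; python3 snap.py g1 180 290 200 350 5
```

```text
time_s: 29.45
eef_pos: [0.4942, -0.0609, 0.0753]
orientation: [-0.03, 0.707, -0.706, 0.029]
ft_force: [-0.2, 0.8, -0.0]
opening: 1.001
heading -1.486630264388201 turn(tool deg) -0.04 p [ 0.49421878 -0.06094896  0.07527879] grip 1.0013871900529487 F [-0.15181121  0.82612277 -0.02824869]
shift if no turn [-0.001   0.0738  0.0002] after turn [-0.001   0.0738  0.0002]
[[-0.996, -0.002, 0.085], [-0.085, 0.001, -0.996], [0.002, -1.0, -0.001]]
```

View pics/g1.png

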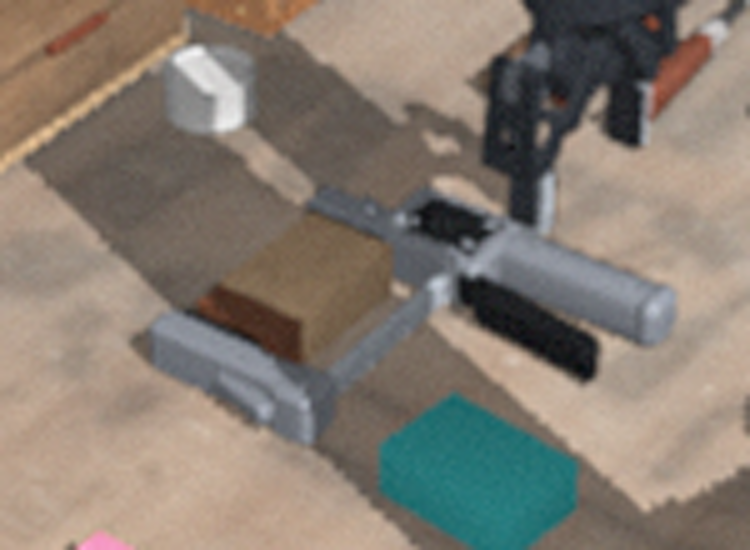

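```bash
python3 ctr.py g1; python3 chk.py g1; python3 - <<'E'
from go import *
from fit import pts
P=pts('scene',np.load('g1.npz')['d']);R,p=axes();l=(P-p)@R
for x0 in(-.01,0,.01):
    m=(abs(l[:,:,2])<.05)&(abs(l[:,:,0]-x0)<.005)&(P[:,:,2]>.014)&(P[:,:,2]<.034)
    z=np.sort(l[m][:,2]);print(x0,len(z),np.percentile(z,[2,10,25,50,75,95,99]).round(4))
E
```

```text
[ 0.49400797 -0.06044337  0.0752952 ]
-0.03 53 [-0.0298 -0.0281 -0.0248  0.0115  0.016   0.0287  0.0329]
-0.02 59 [-0.0311 -0.03   -0.026   0.0085  0.0128  0.0272  0.0304]
0.02 60 [-0.0351 -0.033  -0.0299  0.0086  0.0132  0.0236  0.0289]
0.03 55 [-0.0387 -0.0361 -0.0324  0.0072  0.0136  0.024   0.0274]
0.04 54 [0.0029 0.0066 0.0088 0.0137 0.0213 0.0271 0.0296]
grip end x [0.04478257 0.04503322]
scene cap [0.6099 0.0654 0.0479] block [0.6142 0.0108 0.0638] rel x -0.0008 y 0.0548 yaw -0.016 cost 23.33203125 134.0 536.0
-0.01 58 [-0.0316 -0.0308 -0.0279  0.0087  0.0155  0.0264  0.029 ]
0 58 [-0.033  -0.0317 -0.0287  0.0097  0.0137  0.0269  0.0326]
0.01 57 [-0.0358 -0.0333 -0.0307  0.0077  0.013   0.0244  0.0293]
```

```bash
python3 -m creep '[{"grip":1,"tx":-0.005,"ty":0.04,"tz":-0.001,"yaw":0},{"grip":1,"tx":0,"ty":0.034,"tz":0,"yaw":0},{"grip":0.9,"tx":0,"ty":0,"tz":0,"yaw":0},{"grip":0.8,"tx":0,"ty":0,"tz":0,"yaw":0},{"grip":0.75,"tx":0,"ty":-0.0005,"tz":0,"yaw":0},{"grip":0.72,"tx":0,"ty":-0.0006,"tz":0.001,"yaw":0},{"grip":0.7,"tx":0,"ty":-0.0004,"tz":0.0007,"yaw":0},{"grip":0.68,"tx":0,"ty":-0.0003,"tz":0.0007,"yaw":0},{"grip":0.68,"tx":0,"ty":0,"tz":0,"yaw":0}]';  python3 -m creep '[{"grip":0.67,"tx":0,"ty":-0.0002,"tz":0.0004,"yaw":0},{"grip":0.66,"tx":0,"ty":-0.0002,"tz":0.0004,"yaw":0},{"grip":0.66,"tx":0,"ty":0,"tz":0,"yaw":0}]'; python3 -m creep '[{"grip":0.65,"tx":0,"ty":-0.0002,"tz":0.0004,"yaw":0},{"grip":0.645,"tx":0,"ty":-0.0002,"tz":0.0002,"yaw":0},{"grip":0.645,"tx":0,"ty":0,"tz":0,"yaw":0}]'
```

```text
time_s: 30.62
eef_pos: [0.5005, -0.0624, 0.0039]
orientation: [-0.03, 0.706, -0.706, 0.03]
ft_force: [-1.6, 0.1, 4.5]
opening: 0.679
time_s: 31.0
eef_pos: [0.5005, -0.0633, 0.0041]
orientation: [0.03, -0.706, 0.707, -0.03]
ft_force: [-2.5, -0.8, 5.7]
opening: 0.661
time_s: 31.38
eef_pos: [0.5005, -0.0639, 0.0043]
orientation: [0.03, -0.706, 0.707, -0.03]
ft_force: [-1.9, -1.5, 4.7]
opening: 0.648
```

```bash
python3 -m creep '[{"grip":0.635,"tx":0,"ty":-0.0003,"tz":0.0004,"yaw":0},{"grip":0.63,"tx":0,"ty":-0.0002,"tz":0.0002,"yaw":0},{"grip":0.63,"tx":0,"ty":0,"tz":0,"yaw":0}]' | tail -2;  python3 -m creep '[{"grip":0.622,"tx":0,"ty":-0.0002,"tz":0.0003,"yaw":0},{"grip":0.615,"tx":0,"ty":-0.0002,"tz":0.0003,"yaw":0},{"grip":0.615,"tx":0,"ty":0,"tz":0,"yaw":0}]' | tail -2; python3 -m creep '[{"grip":0.608,"tx":0,"ty":-0.0002,"tz":0.0003,"yaw":0},{"grip":0.6,"tx":0,"ty":-0.0001,"tz":0.0003,"yaw":0},{"grip":0.6,"tx":0,"ty":0,"tz":0,"yaw":0}]'; python3 snap.py h1t 190 280 222 315 6 top
```

```text
ft_force: [-0.4, -0.5, -0.3]
opening: 0.636
ft_force: [0.1, 0.7, -2.4]
opening: 0.614
time_s: 32.5
eef_pos: [0.5004, -0.0653, 0.0054]
orientation: [-0.03, 0.707, -0.706, 0.03]
ft_force: [0.3, 0.1, -2.1]
opening: 0.599
```

View pics/h1t.png

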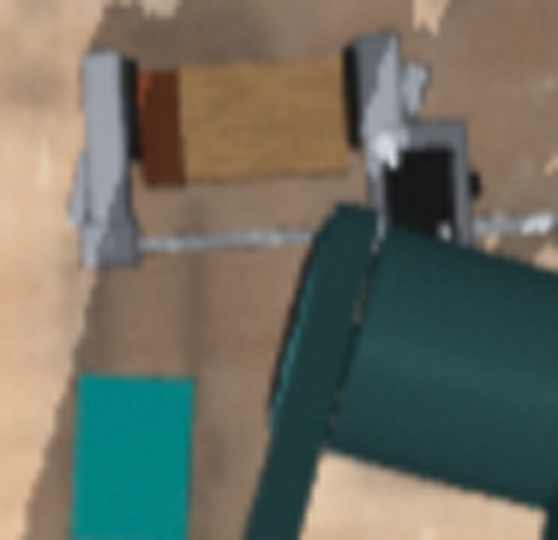

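```bash
python3 -m creep '[{"grip":0.593,"tx":0,"ty":0,"tz":0.0003,"yaw":0},{"grip":0.59,"tx":0,"ty":0,"tz":0.0001,"yaw":0},{"grip":0.59,"tx":0,"ty":0,"tz":0,"yaw":0}]' | tail -2;  python3 -m creep '[{"grip":0.585,"tx":0,"ty":-0.0001,"tz":0.0002,"yaw":0},{"grip":0.58,"tx":0,"ty":-0.0001,"tz":0.0002,"yaw":0},{"grip":0.58,"tx":0,"ty":0,"tz":0,"yaw":0}]' | tail -2; python3 -m creep '[{"grip":0.575,"tx":0,"ty":-0.0001,"tz":0.0002,"yaw":0},{"grip":0.57,"tx":0,"ty":-0.0001,"tz":0.0002,"yaw":0},{"grip":0.57,"tx":0,"ty":0,"tz":0,"yaw":0}]' | tail -2;python3 -m creep '[{"grip":0.565,"tx":0,"ty":-0.0001,"tz":0.0002,"yaw":0},{"grip":0.56,"tx":0,"ty":-0.0001,"tz":0.0002,"yaw":0},{"grip":0.56,"tx":0,"ty":0,"tz":0,"yaw":0}]' | tail -3
```

```text
ft_force: [-1.1, 1.4, -1.3]
opening: 0.586
ft_force: [-1.6, 1.3, -0.6]
opening: 0.581
ft_force: [-2.4, 2.5, -2.6]
opening: 0.573
orientation: [-0.03, 0.706, -0.706, 0.03]
ft_force: [-2.4, 1.3, -2.9]
opening: 0.562
```

```bash
python3 -m creep '[{"grip":0.556,"tx":0,"ty":0,"tz":0.0002,"yaw":0},{"grip":0.552,"tx":0,"ty":0,"tz":0.0001,"yaw":0},{"grip":0.552,"tx":0,"ty":0,"tz":0,"yaw":0}]' | tail -2;  python3 -m creep '[{"grip":0.552,"tx":0,"ty":0,"tz":0,"yaw":0}]' | tail -1; python3 -m creep '[{"grip":0.545,"tx":0,"ty":0,"tz":0.0002,"yaw":0},{"grip":0.545,"tx":0,"ty":0,"tz":0,"yaw":0}]' | tail -1; python3 -m creep '[{"grip":0.545,"tx":0,"ty":0,"tz":0,"yaw":0}]' | tail -2; python3 snap.py h2t 190 280 222 315 6 top
```

```text
ft_force: [-2.3, 1.9, -1.9]
opening: 0.554
opening: 0.554
opening: 0.549
ft_force: [-2.8, 1.7, -0.8]
opening: 0.552
```

View pics/h2t.png

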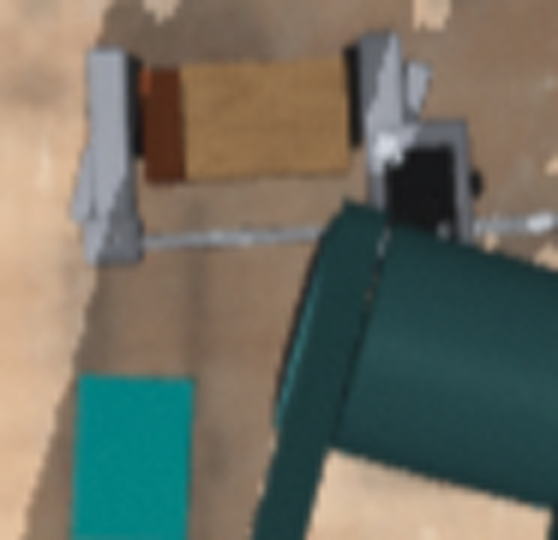

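```bash
for i in 1; do python3 -m creep '[{"grip":0.546,"tx":0,"ty":0,"tz":0,"yaw":0}]'|tail -1; python3 -m creep '[{"grip":0.546,"tx":0,"ty":0,"tz":0,"yaw":0}]'|tail -1; python3 -m creep '[{"grip":0.546,"tx":0,"ty":0,"tz":0,"yaw":0}]'|tail -1; python3 -m creep '[{"grip":0.546,"tx":0,"ty":0,"tz":0,"yaw":0}]'|tail -1; python3 -m creep '[{"grip":0.546,"tx":0,"ty":0,"tz":0,"yaw":0}]'|tail -1; python3 -m creep '[{"grip":0.546,"tx":0,"ty":0,"tz":0,"yaw":0}]'|tail -1; python3 -m creep '[{"grip":0.546,"tx":0,"ty":0,"tz":0,"yaw":0}]'|tail -1; python3 -m creep '[{"grip":0.546,"tx":0,"ty":0,"tz":0,"yaw":0}]'|tail -2; done
```

```text
opening: 0.55
opening: 0.547
opening: 0.549
opening: 0.547
opening: 0.55
opening: 0.547
opening: 0.548
ft_force: [-3.1, 1.6, -1.3]
opening: 0.55
```

```bash
for i in 1; do python3 -m creep '[{"grip":0.542,"tx":0,"ty":0,"tz":0,"yaw":0}]'|tail -1; python3 -m creep '[{"grip":0.542,"tx":0,"ty":0,"tz":0,"yaw":0}]'|tail -1; python3 -m creep '[{"grip":0.542,"tx":0,"ty":0,"tz":0,"yaw":0}]'|tail -1; python3 -m creep '[{"grip":0.542,"tx":0,"ty":0,"tz":0,"yaw":0}]'|tail -1; python3 -m creep '[{"grip":0.542,"tx":0,"ty":0,"tz":0,"yaw":0}]'|tail -1; python3 -m creep '[{"grip":0.542,"tx":0,"ty":0,"tz":0,"yaw":0}]'|tail -1; python3 -m creep '[{"grip":0.542,"tx":0,"ty":0,"tz":0,"yaw":0}]'|tail -1; python3 -m creep '[{"grip":0.542,"tx":0,"ty":0,"tz":0,"yaw":0}]'|tail -2; done
```

```text
opening: 0.546
opening: 0.544
opening: 0.545
opening: 0.544
opening: 0.549
opening: 0.546
opening: 0.545
ft_force: [-3.5, -0.1, -0.5]
opening: 0.546
```

```bash
python3 snap.py k1 180 290 200 350 5;python3 snap.py k1t 190 280 222 315 6 top; python3 chk.py k1; python3 chk.py k1t top; python3 -c "
from go import *
s=r.state();print(s['time_s'],s['opening'],s['ft_force'])"
```

```text
scene cap [0.6132 0.0641 0.0451] block [0.6147 0.0102 0.0485] rel x 0.0012 y 0.0539 yaw -0.003 cost 31.6015625 119.0 545.0
top cap [0.6132 0.0617 0.032 ] block [0.6174 0.0095 0.0591] rel x -0.0011 y 0.0524 yaw -0.027 cost 16.9453125 133.0 84.0
37.075 0.5465413761056606 [-4.3895252   0.01471998 -0.19117589]
```

View pics/k1.png

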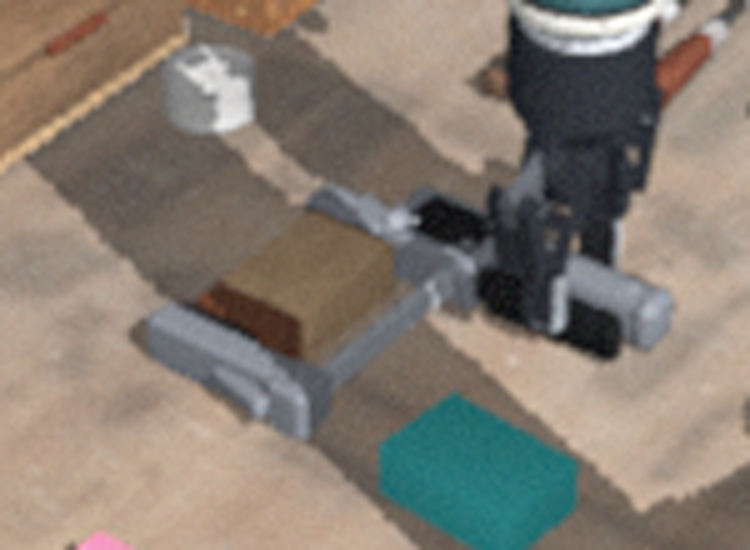

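View pics/k1t.png

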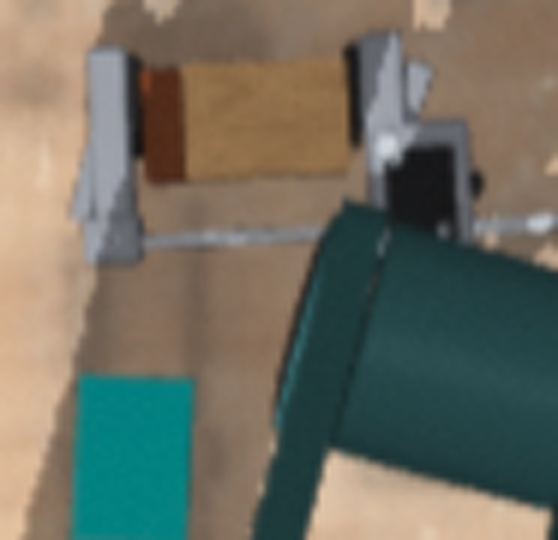

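```bash
python3 -m creep '[{"grip":0.541,"tx":0,"ty":0,"tz":0,"yaw":0}]'|tail -1; python3 -m creep '[{"grip":0.541,"tx":0,"ty":0,"tz":0,"yaw":0}]'|tail -1; python3 -m creep '[{"grip":0.541,"tx":0,"ty":0,"tz":0,"yaw":0}]'|tail -1; python3 -m creep '[{"grip":0.541,"tx":0,"ty":0,"tz":0,"yaw":0}]'|tail -1; python3 -m creep '[{"grip":0.541,"tx":0,"ty":0,"tz":0,"yaw":0}]'|tail -1; python3 -m creep '[{"grip":0.541,"tx":0,"ty":0,"tz":0,"yaw":0}]'|tail -1; python3 -m creep '[{"grip":0.541,"tx":0,"ty":0,"tz":0,"yaw":0}]'|tail -1; python3 -m creep '[{"grip":0.541,"tx":0,"ty":0,"tz":0,"yaw":0}]'
```

```text
opening: 0.543
opening: 0.547
opening: 0.545
opening: 0.543
opening: 0.548
opening: 0.544
opening: 0.545
time_s: 38.08
eef_pos: [0.5007, -0.0676, 0.0061]
orientation: [-0.03, 0.707, -0.706, 0.03]
ft_force: [-4.3, 0.0, 1.1]
opening: 0.543
```

```bash
python3 -c "
from bench import r
print(r.sign_off())"
```

```text
the job is handed in; nothing more can be done
None
```

I stood the walnut cap at the beech block's end and drew the clamp in with three strokes of the trigger, letting it back after each. On the fourth stroke the jaws met the work, and I handed the job in at about 38 s, still squeezing. No verdict came back.

**Last checks:**
- **Squeeze force:** I estimate 22 N on the trigger, or about 40 N at the jaws. This is indirect, because no sensor reads the grip force. I inferred it from how far the fingers lagged their command, taking the grip limit as 60 N, half the stated most. My rough range is 14 to 35 N.
- **Alignment:** the sides are flush within about 1 mm in both cameras. The angle between cap and block reads 0.003 rad in the scene view and 0.027 rad in the top view.
- **Seam:** it looks closed in the top view. The measured distance from block to cap disagrees between cameras: 52.4 mm in the top view and 53.9 mm in the scene view, against 50 mm nominal and 52.5 mm at the limit. Both cameras read high: at an earlier check, when the cap already looked flush against the block, the scene view gave 54.8 mm. I relied on the picture and the pressing force.
- **Clamp:** it looked flat on the bench, and the force on the wrist was small, about 4 N.

**What did not go to plan:**
- **First squeeze:** the fingers swing forward as they close, which pushed the clamp down with about 20 N. I released and raised the hand while closing from then on.
- **Teal block:** I briefly gripped this look-alike where it stood to calibrate the grip force, and it may have shifted about a millimetre. I did not touch the caliper, try square or wax tin.

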